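Lock the bookend onto the display stand

ROBOT

A 7-joint arm with a two-finger parallel gripper is mounted at the origin on the work surface. World frame = base frame: x ahead of the robot, y to its left, z up, the work surface at z = 0. Lengths are in m, angles in rad, forces in N, time in s.
With the tool pointing down it reaches from about 0.4 to 0.85 m from the base axis. Payload 4.5 kg.
Tool frame: the origin (TCP) lies on the centre line of the jaws, within the pads' length; the fingertips stand 25 mm ahead of it and the grasp point (between the pads) lies 6 mm ahead of it; z points along the fingers, y is the direction in which the jaws open and shut (so a half turn about z gives the same grasp; the last joint's range is limited). The gripper opens to 88 mm and grips with 3 to 60 N. Pads are 18 mm wide; open, the fingers measure 123 mm over their backs; the gripper's body (75 mm by 187 mm) begins 45 mm behind the grasp point.
Start: joints at [1.373, 0.689, -0.195, 1.565, 0.157, 0.902, -0.215], TCP at [0.144, -0.608, 0.264] pointing down, gripper open.
Joint ranges: [-3.01, 3.01], [-0.46, 2.08], [-1.47, 1.51], [0.13, 2.56], [-1, 4.14], [0.04, 2.09], [-2.66, 2.66]. Speed limits (rad/s): [2.57, 2.57, 3.14, 3.14, 3.14, 3.14, 3.14].

INTERFACE

Orientations are given as a unit quaternion [x, y, z, w].
In Python, from plant import r, eyes gives the robot as it stands.
- The arm moves only by the tool servo_tool, never from a script. Its argument "deltas" is a list of rows, each an object of numbers: "dx", "dy", "dz": the shift along the tool's x, y, z in units of 60 mm (1.0 is 60 mm); "ax", "ay", "az": the turn, a rotation vector about the tool's x, y, z in units of 6 degrees (1.0 is 6 degrees); "hand": the finger opening in mm, from 0 to 88.1. A call has 1 to 10 rows; each row is the pose to reach, as a shift and turn from the pose commanded when the call began, along the tool's axes at that moment; what a row does not reach only later rows make up. A row lasts 1/8 s, in which the tool goes at most 62.5 mm and 10.7 degrees, less where a joint would pass 70% of its speed; a pose out of reach is approached as far as the arm can. A call with a gripper value outside its range is refused whole. The fingers move at their own pace and stop on an object; "newtons" is the grip in N (left out, the last holds). Time passes only in rows, so rows that repeat a pose let the fingers close. It gives the time, the measured TCP pose, the force and the opening at its end, in the units of the state.
- r.get_state(): the state, without advancing time (a new reading comes with each control period).
- eyes.snapshot(name): name is "scene" or "top"; returns (picture, depth): 400x640x3 uint8, red, green, blue; 400x640 float32, m along the optical axis (not along the pixel's ray), 0 where there is no reading.
- eyes.camera_model(name): a dict with "fx", "fy", "cx", "cy" (pixels), "k1" (the pictures are not rectified: a ray, as slopes to the right and down, at radius r is drawn at 1 + k1 r^2 times it, then the intrinsics apply), "pose" (4x4, takes a point from camera to world coordinates). Camera axes: x right, y up, looking along -z (the intrinsics and any distortion apply to the point x, -y, -z); pixel columns grow to the right and rows downward; lengths in m; the calibration is good to about 2 mm. A picture is of the moment at which its call begins. camera_model takes no time and is no camera call.
- r.finish_job(): hands the job in, once; it reports no verdict.
The state is a dict: "clock": time; "q": joint angles; "qd": joint speeds; "joint_torque": joint torques, N m; "tool_pos": TCP position; "eef_rot": TCP orientation; "contact_force": force on the tool from outside, world axes, zero at the start; "moment": the same for the moment, N m; "opening": opening from 0.0 (shut) to 1.0 (fully open).
Only numpy, scipy, OpenCV 4.12 (cv2) and the standard library are available. Lean on these libraries where they do the work, as an engineer would, in place of code of your own. Each camera call takes 0.05 s, during which the arm holds its last target.

TASK

Slide the loose bookend squarely up against the end of the display stand so that its headed stud goes into the open cam lock, then turn the cam clockwise by its wing until it has drawn the bookend flush and the joint is firmly tight. Feel for the point where the cam goes tight and stop there: forcing it further damages the fitting. Let go, and leave the other things on the table where they are.

Things in the scene. Friction and masses are not known exactly. Their poses are not given: they have to be found in the camera images.
- stand: Display stand fixed to the table: plywood board 36 mm high, 150 mm wide (x), with an open pocket for the cam lock. Origin: on the table on the cam's axis; z up. Its jointed end is an upright face 48 mm from the origin on the -y side, facing -y. On the +y side, from y = 94 mm, lie two flat books (top at 72 mm); an end panel 100 mm high stands at y = 200 to 214 mm.
- end_face (a point): Point at the middle of the stand's jointed end face, 20 mm above the table, axes as the stand's. The stud enters here along +y through a channel open at the top: a 45 degree funnel, 28 mm wide at the face, to a throat 13 mm wide, 7.5 mm in. At x = +-42 mm two spring-backed rubber buffers stand 4 mm proud of the face; both together yield 1 N per mm (4 N when flush).
- bookend: Loose plywood bookend, 0.3 to 0.5 kg: foot block 110 mm (x) by 90 mm (y) by 36 mm high, carrying an upright panel. Origin: on the table below the middle of the foot's front face; +y points out of that face and the foot reaches back to y = -90 mm. Joint closed: this origin at x = 0, y = -48 mm in the stand's frame, axes parallel.
- panel (a point): Point in the bookend's upright panel where to grip it from above: middle of the panel, 70 mm above the table (bookend x = 0, y = -65 mm), axes as the bookend's. The panel is 14 mm thick (y), 100 mm wide (x), from 36 to 102 mm above the table.
- stud_root (a point): Point on the bookend's front face, 20 mm above the table, from which the steel stud (8 mm thick) sticks out along +y. Its head is an upright round bar 10 mm thick and 28 mm tall. The stud was screwed in by hand: the middle of its head stands anywhere from 31.5 to 36.5 mm out of the face, so the cam angle at which the joint goes tight differs each time.
- cam (a joint): Cam lock angle (rad) about the vertical through the stand's origin, growing clockwise seen from above. At 0 the wing lies along the stand's y with its pip over the slot's mouth, at the -y end. The mouth is open for the head from -0.6 to 0.1; past 0.4 the lips draw the head in 7 mm per rad if the foot was touching the buffers. Flush at 1.3 to 2.1, by the stud; end stop 2.5.
- cam_wing (a point): Point on the cam's axis, 64 mm above the table, where to grip its wing: an upright bar 12 mm thick, 44 mm long, 36 to 74 mm above the table; lips and board lie below 36 mm. Turning takes 0.05 N m free, up to 0.2 N m while the lips draw, then climbs steeply once the faces meet: firmly tight at 0.35 N m (about 0.3 above free turning); over 0.5 N m damages it. It stays where it is left.
- spare_cam: Bystander: loose steel cam, 32 mm across, 22 mm high, near the stand. Leave it.
- marker: Bystander: black marker, 130 mm long, lying near the stand.
- screwdriver: Bystander: screwdriver, 180 mm long, lying beside the stand.
- mug: Bystander: white mug, 80 mm across, 95 mm high.
- tape_roll: Bystander: roll of paper tape lying flat, 92 mm across, 24 mm high.
There are look-alikes about, which are no part of the job. What is shaped like the bookend but pink or yellow is not meant.

How it is judged:
On the way:
1. the bookend stands square against the buffers (within 5.5 mm of the end face) with its stud head in the cam, the cam still open (y of bookend in the frame of stand above -0.0535 m and x of bookend in the frame of stand between -0.006 and 0.006 m and angle between the x axis of bookend and the x axis of stand, either way round below 0.08 rad and value of joint cam below 0.4 rad), for 0.1 s.
At the end, for the whole second after the job is handed in: The bookend stands flush with the stand's end face (gap under 1.7 mm), square within 0.04 rad and upright, the cam is turned past 0.9 rad and holds the stud with more than 12 N, everything at rest and let go (y of bookend in the frame of stand above -0.0497 m and angle between the x axis of bookend and the x axis of stand, either way round below 0.04 rad and angle between bookend's own z axis and vertical below 0.04 rad and value of joint cam above 0.9 rad and contact force between cam and bookend above 12 N and linear speed of bookend below 0.01 m/s); the robot touches nothing.
It fails at once if the cam and the stud press on each other with more than 55 N (overtightened) (contact force between cam and bookend above 55 N).
It fails at once if one of the other things on the table is moved more than 30 mm (distance of any of spare_cam, marker, screwdriver, mug, tape_roll from where it was at the start of the episode above 0.03 m).
It also fails if it takes over 72 s, if anything falls off the work surface, if the arm or the gripper's body presses on something with over 40 N, if the wrist force passes 120 N, or if a joint passes its speed limit or range.

## Working session

There is one attempt and no reset: what is moved stays moved. The work goes in short steps, Python scripts to look and compute and a tool call to move; the robot and the scene stay as the last step left them, time stands still between calls to the robot, and variables do not carry over. Pictures are saved under pics/ and viewed, and the job is handed in when it is done.

Besides the shell and the picture viewer there is one more tool, called after "Call:" as a command line: name --argument value ..., lists and objects as JSON in quotes. servo_tool: Moves the arm, as the interface text tells. Its arguments: {"type":"object","properties":{"deltas":{"type":"array","items":{"type":"object","properties":{"dx":{"type":"number"},"dy":{"type":"number"},"dz":{"type":"number"},"ax":{"type":"number"},"ay":{"type":"number"},"az":{"type":"number"},"hand":{"type":"number"}}}},"newtons":{"type":"number"}},"required":["deltas"]}

```bash
ls; mkdir -p pics; python3 - <<'E'
from plant import r, eyes
import cv2, numpy as np, pickle
s=r.get_state(); print(s)
for n in ("scene","top"):
    im,d=eyes.snapshot(n); m=eyes.camera_model(n)
    np.savez(f"{n}0.npz",im=im,d=d); print(n,m)
    cv2.imwrite(f"pics/{n}0.png",im[:,:,::-1])
E
```

```text
pics
{'clock': 0.0, 'q': array([ 1.37276755,  0.68999447, -0.19449849,  1.56631529,  0.15730468,
        0.9024889 , -0.21509947]), 'qd': array([-0.00046212,  0.00112868,  0.00053604, -0.00032676,  0.00100714,
       -0.00066235,  0.00022095]), 'joint_torque': array([-5.72990721e-04, -5.27572668e+01, -1.26710918e+00, -1.53430635e+01,
       -5.25785610e-02,  6.38637808e-03,  1.48348595e-04]), 'tool_pos': array([ 0.14341416, -0.60773624,  0.26291071]), 'eef_rot': array([ 9.93284853e-01,  1.15690871e-01, -1.74968307e-04, -8.90520038e-04]), 'contact_force': array([ 0.17620675,  0.57205401, -0.3484584 ]), 'moment': array([ 0.0217369 , -0.00839747,  0.04950365]), 'opening': 1.0012972272585876}
scene {'fx': 368.1776601188681, 'fy': 368.1776601188681, 'cx': 318.4270786954258, 'cy': 202.05881915504887, 'k1': -0.06165998335845332, 'pose': array([[-0.25742114, -0.60564733,  0.75294467,  1.32461697],
       [ 0.96614457, -0.17526206,  0.18933535,  0.24647882],
       [ 0.01729218,  0.77619233,  0.63025904,  0.75421721],
       [ 0.        ,  0.        ,  0.        ,  1.        ]])}
top {'fx': 505.4037563411197, 'fy': 505.4037563411197, 'cx': 325.2857629656832, 'cy': 202.12768060780124, 'k1': -0.027091066596073653, 'pose': array([[-0.01654977,  0.99523023, -0.09613995,  0.36426392],
       [-0.99983482, -0.01719513, -0.00588797,  0.03236896],
       [-0.00751303,  0.09602662,  0.99535041,  1.46920853],
       [ 0.        ,  0.        ,  0.        ,  1.        ]])}
```

View pics/scene0.png

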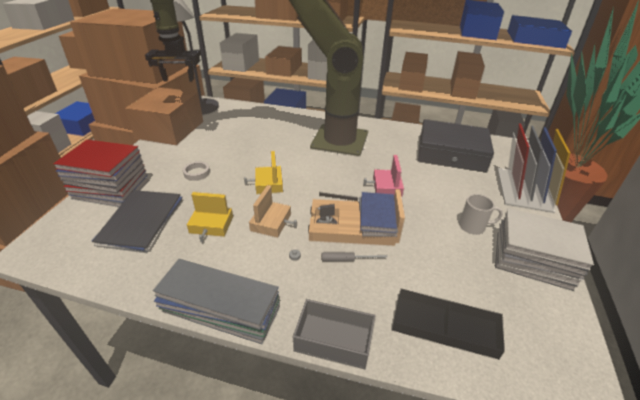

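View pics/top0.png

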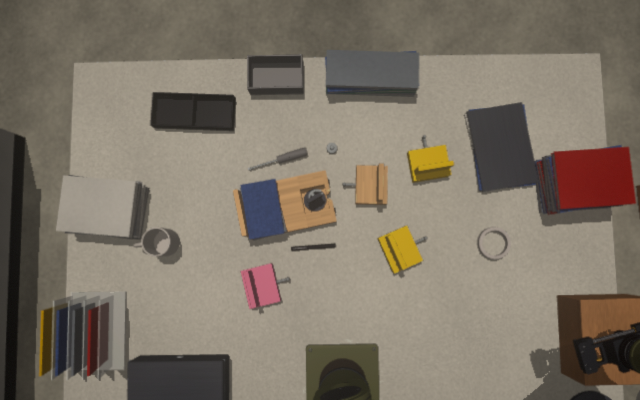

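```bash
cat > h.py <<'E'
import numpy as np, cv2
from scipy.optimize import least_squares
def K(m): return np.array([[m['fx'],0,m['cx']],[0,m['fy'],m['cy']],[0,0,1.]])
def slopes(m,uv):
    uv=np.atleast_2d(np.float64(uv))
    return cv2.undistortPoints(uv[:,None],K(m),np.array([m['k1'],0,0,0.]))[:,0]
def onplane(m,uv,z):
    s=slopes(m,uv); P=m['pose']; d=np.c_[s[:,0],-s[:,1],-np.ones(len(s))]@P[:3,:3].T
    o=P[:3,3]; return o+d*((z-o[2])/d[:,2])[:,None]
def proj(m,X):
    X=np.atleast_2d(X); P=m['pose']; c=(X-P[:3,3])@P[:3,:3]
    a=c[:,0]/-c[:,2]; b=-c[:,1]/-c[:,2]; f=1+m['k1']*(a*a+b*b)
    return np.c_[a*f*m['fx']+m['cx'],b*f*m['fy']+m['cy']]
def tri(ms,uvs):
    f=lambda X: np.concatenate([proj(m,X)[0]-uv for m,uv in zip(ms,uvs)])
    s=least_squares(f,[.5,0,.05]); return s.x, s.fun
def bydepth(m,d):
    h,w=d.shape; u,v=np.meshgrid(np.arange(w),np.arange(h))
    s=slopes(m,np.c_[u.ravel(),v.ravel()]); z=d.ravel()[:,None]
    X=np.c_[s[:,0],-s[:,1],-np.ones(len(s))]*z
    return (X@m['pose'][:3,:3].T+m['pose'][:3,3]).reshape(h,w,3)
def crop(im,x0,y0,x1,y1,k,fn):
    c=cv2.resize(im[y0:y1,x0:x1],None,fx=k,fy=k,interpolation=cv2.INTER_CUBIC); 
    c=np.ascontiguousarray(c[:,:,::-1])
    for x in range((x0+9)//10*10,x1,10):
        cv2.line(c,(int((x-x0+.5)*k),0),(int((x-x0+.5)*k),5 if x%50 else 15),(0,0,255),1)
        if x%20==0: cv2.putText(c,str(x),(int((x-x0)*k),16),0,.4,(0,0,255))
    for y in range((y0+9)//10*10,y1,10):
        cv2.line(c,(0,int((y-y0+.5)*k)),(5,int((y-y0+.5)*k)),(0,0,255),1)
        cv2.putText(c,str(y),(8,int((y-y0)*k)+4),0,.4,(0,0,255))
    cv2.imwrite(fn,c)
E
python3 - <<'E'
from h import *
a=np.load('top0.npz');b=np.load('scene0.npz')
crop(a['im'],230,135,395,255,4.8,'pics/topc.png')
crop(b['im'],240,170,415,275,4.5,'pics/scenec.png')
E
```

```text
(no output)
```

View pics/topc.png

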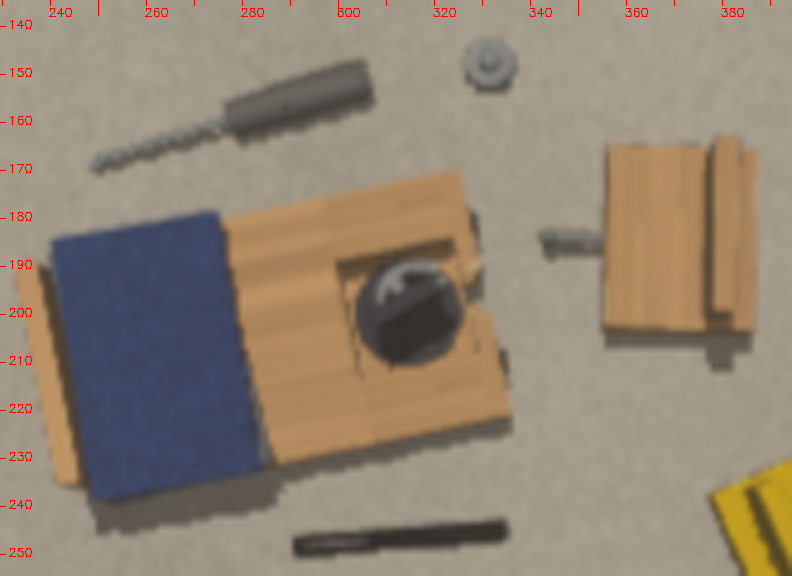

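View pics/scenec.png

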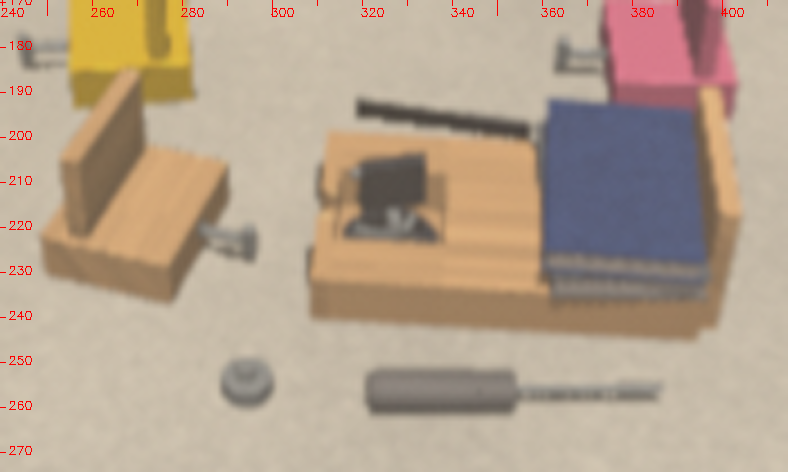

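```bash
python3 - <<'E'
from h import *
from plant import eyes
mt=eyes.camera_model('top');ms=eyes.camera_model('scene')
a=np.load('top0.npz');b=np.load('scene0.npz')
X=bydepth(mt,a['d'])
print((X[180:212:1,296:334:2,2]*1000).round().astype(int)[::2])
Y=bydepth(ms,b['d']);
print((Y[198:228:2,314:346:2,2]*1000).round().astype(int))
print((X[160:210:3,340:392:3,2]*1000).round().astype(int))
# merge cloud height bands
for nm,C,rg in (('top',X,(slice(180,212),slice(296,334))),('scene',Y,(slice(195,230),slice(312,350)))):
    p=C[rg].reshape(-1,3); q=p[(p[:,2]>.066)&(p[:,2]<.082)]
    print(nm,len(q),q.mean(0))
    r=cv2.minAreaRect((q[:,:2]*1000).astype(np.float32)); print(r)
E
```

```text
[[  30   34   36   36   35   32   38   36   40   38   43   42   40   33
    31   38   28   -3   -1]
 [  38   40   33   36   41   39   36   33   34   38   35   39   35   42
    28   35   27    4   -3]
 [  39   39   38   36   38   39   38   34   31   37   38   36   36   38
    37   39   37   -6   -1]
 [  37   36   39   39   36   44   37   34   42   42   30   21   12    5
     6   36   39   -2    5]
 [  31   36   42   40   38   36   22   19    4    6    3   -2    9   -2
     2   38   36    6    0]
 [  32   37   13    5    4   -1   -2    8    2   34   35   29   37    0
     3   38   36    3    4]
 [  41   35   35   -1    0    3    4    2   35   13    7   15   17   72
     2   33   36    5    2]
 [  40   34   38    2    3    3    6   36 1469    3   73   74   77   71
    10    5   25    2    3]
 [  37   37   36    5    4    6    9   28   38   72   75   77   77    4
     7    4   -2    3   -2]
 [  39   37   33    8    8    7    2   76   70   77   74   67   39    5
     5    1   -3    0    1]
 [  35   37   40    6    0    2   77   76   73   75   45    2    5    2
    11    2   43   39    3]

[... 2130 characters left out ...]
 34  40  45  33  99 103  38   2   7]
 [  6   0   5  -4   3   0  37  32  36  37  42  33  35 104 103  42   7   0]
 [ -1   1  -4   0  -1  -5  35  35  40  37  37  34  40 103  99  35  -3   1]
 [  1   0   2   1  -2  11  36  33  34  39  34  36  35  39  41  34  -3   5]
 [  0  -1  -6   5  -1  -2  -1  -2   2   1   4   0   2   7  -2   2   3  -2]
 [ -3   0  -1   0   0  -1   8   3  -1   2  -8   0   1  -2  -4  -4  -1   5]]
top 77 [0.51276372 0.07054976 0.07365397]
((513.5232543945312, 69.42898559570312), (12.255870819091797, 48.803714752197266), 27.75005531311035)
scene 59 [0.52154665 0.06876805 0.07039084]
((520.4201049804688, 66.3556900024414), (14.24457836151123, 49.06340026855469), 28.299449920654297)
```

```bash
cat > fit.py <<'E'
from h import *
def fitpose(ms,obs,x0,nfree=0):
    # obs: (cam, model pt (y may be ('f',i)), uv)
    def f(p):
        c,s=np.cos(p[2]),np.sin(p[2]); o=[]
        for m,P,uv in obs:
            x,y,z=P
            if isinstance(y,str): y=p[3+int(y)]
            W=np.array([p[0]+c*x-s*y,p[1]+s*x+c*y,z])
            o+=list(proj(ms[m],W)[0]-uv)
        return np.array(o)
    s=least_squares(f,list(x0)+[.08]*nfree,loss='soft_l1'); return s.x,f(s.x).reshape(-1,2)
E
python3 - <<'E'
from fit import *
from plant import eyes
M={n:eyes.camera_model(n) for n in('top','scene')}
T=lambda x,y:(230+x/4.8-.5,135+y/4.8-.5)
S=lambda x,y:(240+x/4.5-.5,170+y/4.5-.5)
st=[('top',(.075,-.048,.036),T(458,172)),('top',(-.075,-.048,.036),T(511,413)),
('scene',(.075,-.048,.036),S(313,281)),('scene',(-.075,-.048,.036),S(328,132)),('scene',(.075,-.048,0),S(312,318)),
('top',(-.075,'0',.036),T(278,466)),('top',(.075,'1',.036),T(225,219)),('scene',(.075,'2',.036),S(545,290))]
be=[('top',(.055,0,.036),T(607,146)),('top',(-.055,0,.036),T(604,328)),('top',(-.055,-.09,.036),T(754,330)),('top',(.055,-.09,.036),T(757,150)),
('scene',(.055,0,.036),S(170,268)),('scene',(-.055,0,.036),S(228,162)),('scene',(.055,-.09,.036),S(43,237)),('scene',(.055,0,0),S(171,302)),('scene',(.055,-.09,0),S(44,272)),
('top',(.05,-.058,.102),T(716,137)),('top',(.05,-.072,.102),T(740,137)),('top',(-.05,-.058,.102),T(713,310)),('top',(-.05,-.072,.102),T(733,312)),
('scene',(.05,-.058,.102),S(80,163)),('scene',(.05,-.072,.102),S(62,160)),('scene',(-.05,-.058,.102),S(143,70))]
for nm,o,n in(('stand',st,3),('bookend',be,0)):
  for cams in(('top','scene'),('top',),('scene',)):
    oo=[q for q in o if q[0] in cams]
    p,res=fitpose(M,oo,(.5,0,.1),n); print(nm,cams,p.round(4)); 
    if len(cams)==2: print(res.round(1).tolist())
print('stud tri',tri([M['top'],M['scene']],[T(545,240),S(251,232)]))
print('wing',onplane(M['top'],[T(408,308)],.074))
print('scene head',onplane(M['scene'],[S(251,243)],.02), onplane(M['top'],[T(545,243)],.034))
E
```

```text
stand ('top', 'scene') [0.5148 0.0712 0.2034 0.0958 0.0956 0.0964]
[[0.3, -1.3], [0.8, -0.5], [0.3, -1.2], [0.6, -1.0], [0.5, -0.3], [-0.1, -0.5], [-0.0, -0.2], [0.0, -0.5]]
stand ('top',) [0.5127 0.073  0.1961 0.0931 0.094  0.08  ]
stand ('scene',) [0.5182 0.0704 0.2102 0.08   0.08   0.0972]
bookend ('top', 'scene') [ 0.5562 -0.0477 -0.0523]
[[0.6, -1.0], [0.0, -0.7], [0.4, -0.1], [0.7, -0.7], [0.5, -1.2], [1.5, -0.9], [0.0, -1.3], [0.9, 0.3], [1.0, -0.0], [0.3, -0.7], [0.4, -0.5], [-0.0, -0.4], [1.0, -0.6], [0.6, -1.1], [0.0, -1.5], [1.0, -0.6]]
bookend ('top',) [ 0.5542 -0.0465 -0.0453]
bookend ('scene',) [ 0.5594 -0.0487 -0.0358]
stud tri (array([ 0.55493888, -0.013645  ,  0.02221424]), array([ 0.86091087, -0.25609128,  0.92003015,  0.05499846]))
wing [[0.50919335 0.07039801 0.074     ]]
scene head [[ 0.56338265 -0.01386031  0.02      ]] [[ 0.55088741 -0.01075613  0.034     ]]
```

```bash
cat > mv.py <<'E'
import sys, numpy as np
from scipy.spatial.transform import Rotation as R
def plan(target,yaw=None,s=None):
    """target world TCP; yaw: want tool y = -(y axis of a frame with that yaw)"""
    from plant import r
    s=s or r.get_state(); Rm=R.from_quat(s['eef_rot'])
    d=Rm.inv().apply(np.array(target)-s['tool_pos'])
    print('at',s['tool_pos'].round(4),'t',round(s['clock'],2),'d units',(d/.06).round(3))
    ty=Rm.as_matrix()[:,1]; cur=np.arctan2(ty[0],-ty[1]); print('tool yaw',cur.round(4),'q',s['q'].round(2))
    if yaw is not None:
        D=R.from_euler('z',yaw).as_matrix()@np.diag([1,-1,-1.])
        print('rotvec units',(np.degrees((Rm.inv()*R.from_matrix(D)).as_rotvec())/6).round(3))
E
python3 -c "
from mv import *
plan([.553,-.113,.263],-.045)"
```

```text
at [ 0.1434 -0.6078  0.263 ] t 0.1 d units [ 8.539 -6.457  0.01 ]
tool yaw 0.2319 q [ 1.37  0.69 -0.19  1.57  0.16  0.9  -0.22]
rotvec units [-0.015  0.003  2.644]
```

Call:
servo_tool --deltas '[{"dx": 0.8,"dy": -0.6,"hand": 50},{"dx": 1.7,"dy": -1.3,"az": 0.5,"hand": 50},{"dx": 2.6,"dy": -1.95,"az": 1.0,"hand": 50},{"dx": 3.45,"dy": -2.6,"az": 1.5,"hand": 50},{"dx": 4.3,"dy": -3.25,"az": 2.0,"hand": 50},{"dx": 5.15,"dy": -3.9,"az": 2.65,"hand": 50},{"dx": 6.0,"dy": -4.55,"az": 2.65,"hand": 50},{"dx": 6.85,"dy": -5.2,"az": 2.65,"hand": 50},{"dx": 7.7,"dy": -5.85,"az": 2.65,"hand": 50},{"dx": 8.54,"dy": -6.46,"az": 2.65,"hand": 50}]' --newtons 30

```text
schema error: expected keys dx, dy, dz, ax, ay, az, hand
```

Call:
servo_tool --deltas '[{"dx": 0.0,"hand": 50},{"dx": 0.0,"hand": 50},{"dx": 0.0,"hand": 50}]'

```text
schema error: expected keys dx, dy, dz, ax, ay, az, hand
```

```bash
python3 - <<'E'
from mv import *
from h import *
from plant import r,eyes
plan([.553,-.113,.14],-.045)
for n in ("scene","top"):
    im,d=eyes.snapshot(n); np.savez(f"{n}1.npz",im=im,d=d)
a=np.load('top1.npz');b=np.load('scene1.npz')
crop(a['im'],290,120,450,240,5,'pics/topc1.png')
crop(b['im'],180,100,340,250,4,'pics/scenec1.png')
E
```

```text
at [ 0.1434 -0.6078  0.263 ] t 0.1 d units [ 8.539 -6.454  2.06 ]
tool yaw 0.2319 q [ 1.37  0.69 -0.19  1.57  0.16  0.9  -0.22]
rotvec units [-0.015  0.003  2.644]
```

View pics/topc1.png

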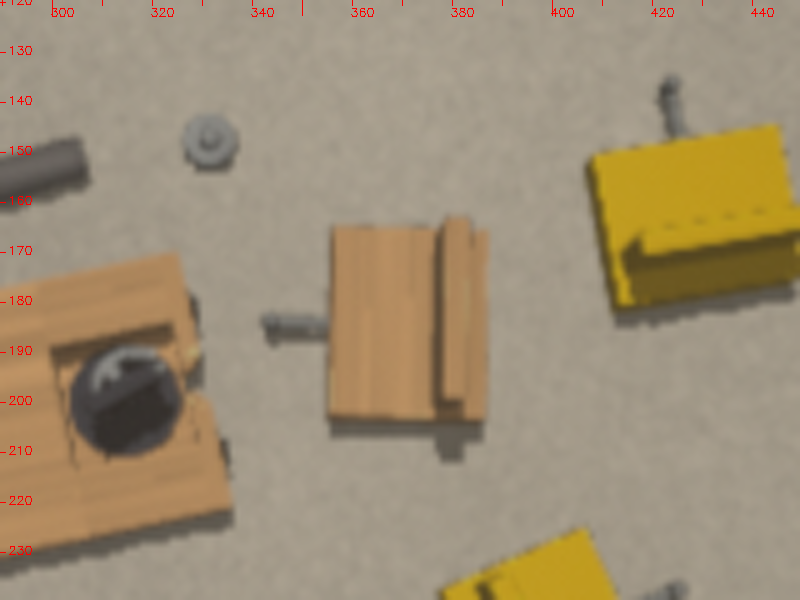

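View pics/scenec1.png

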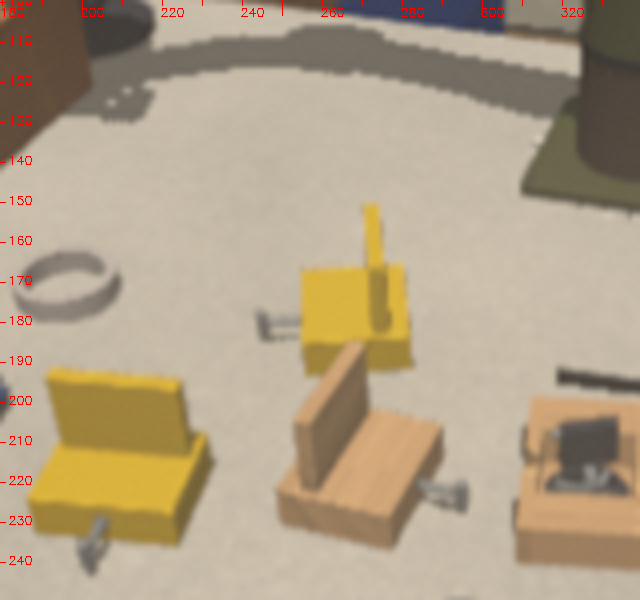

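Both moves were refused because every row needs all seven keys. The arm hasn't moved, and the pictures still show the starting scene, with the wood bookend panel at (380,182) in top. I'll send them again.

Call:
servo_tool --deltas '[{"dx": 0.8,"dy": -0.6,"dz": 0,"ax": 0,"ay": 0,"az": 0,"hand": 50},{"dx": 1.7,"dy": -1.3,"dz": 0,"ax": 0,"ay": 0,"az": 0.5,"hand": 50},{"dx": 2.6,"dy": -1.95,"dz": 0,"ax": 0,"ay": 0,"az": 1.0,"hand": 50},{"dx": 3.45,"dy": -2.6,"dz": 0,"ax": 0,"ay": 0,"az": 1.5,"hand": 50},{"dx": 4.3,"dy": -3.25,"dz": 0,"ax": 0,"ay": 0,"az": 2.0,"hand": 50},{"dx": 5.15,"dy": -3.9,"dz": 0,"ax": 0,"ay": 0,"az": 2.65,"hand": 50},{"dx": 6.0,"dy": -4.55,"dz": 0,"ax": 0,"ay": 0,"az": 2.65,"hand": 50},{"dx": 6.85,"dy": -5.2,"dz": 0,"ax": 0,"ay": 0,"az": 2.65,"hand": 50},{"dx": 7.7,"dy": -5.85,"dz": 0,"ax": 0,"ay": 0,"az": 2.65,"hand": 50},{"dx": 8.54,"dy": -6.46,"dz": 0,"ax": 0,"ay": 0,"az": 2.65,"hand": 50}]' --newtons 30

```text
clock: 1.45
tool_pos: [0.5413, -0.1269, 0.2637]
eef_rot: [1.0, -0.023, 0.0, 0.0]
contact_force: [1.0, -0.9, 0.2]
opening: 0.569
```

Call:
servo_tool --deltas '[{"dx": 0,"dy": 0,"dz": 0,"ax": 0,"ay": 0,"az": 0,"hand": 50},{"dx": 0,"dy": 0,"dz": 0,"ax": 0,"ay": 0,"az": 0,"hand": 50}]'

```text
clock: 1.7
tool_pos: [0.5397, -0.1291, 0.2634]
eef_rot: [1.0, -0.023, -0.001, 0.0]
contact_force: [-0.6, -0.5, -0.8]
opening: 0.565
```

```bash
python3 - <<'E'
from mv import *
from h import *
from plant import r,eyes
plan([.553,-.113,.14],-.045)
for n in ("scene","top"):
    im,d=eyes.snapshot(n); np.savez(f"{n}1.npz",im=im,d=d)
a=np.load('top1.npz');b=np.load('scene1.npz')
crop(a['im'],290,120,450,240,5,'pics/topc2.png')
crop(b['im'],180,100,340,250,4,'pics/scenec2.png')
E
```

```text
at [ 0.5397 -0.1291  0.2634] t 1.7 d units [ 0.212 -0.28   2.057]
tool yaw -0.0457 q [ 0.18  0.59 -0.04  1.78  0.04  0.77 -1.5 ]
rotvec units [ 0.008  0.011 -0.007]
```

View pics/topc2.png

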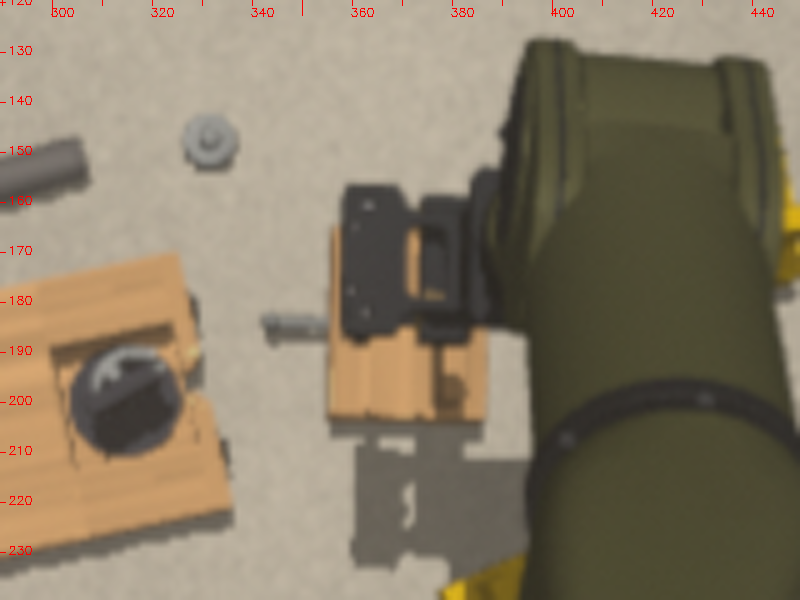

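View pics/scenec2.png

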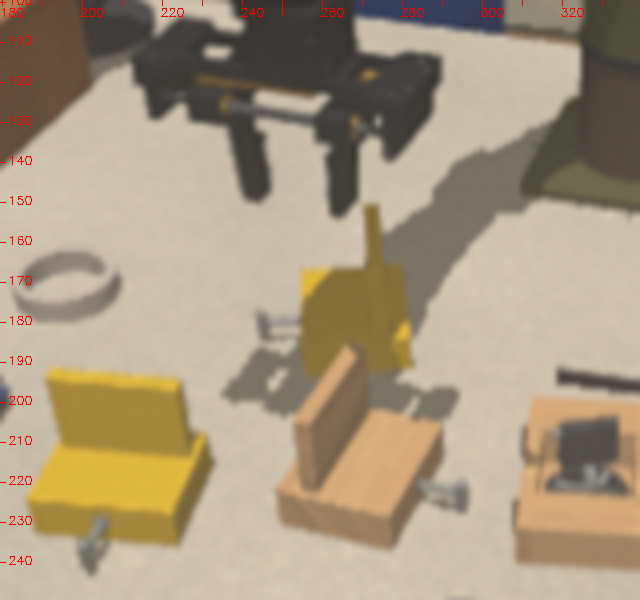

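```bash
python3 - <<'E'
from h import *
from plant import eyes
M={n:eyes.camera_model(n) for n in('top','scene')}
for dy in(-.025,0,.025): print(dy,proj(M['scene'],[.5397,-.1291+dy,.238]),proj(M['top'],[.5397,-.1291+dy,.30]))
E
```

```text
-0.025 [[246.74371392 148.48548368]] [[407.62343124 174.07206712]]
0 [[255.33488284 149.82496518]] [[396.92563194 174.25467205]]
0.025 [[264.02321299 151.1826432 ]] [[386.22523826 174.43797268]]
```

Call:
servo_tool --deltas '[{"dx": 0.23,"dy": -0.27,"dz": 0.8,"ax": 0,"ay": 0,"az": 0,"hand": 50},{"dx": 0.23,"dy": -0.27,"dz": 1.5,"ax": 0,"ay": 0,"az": 0,"hand": 50},{"dx": 0.23,"dy": -0.27,"dz": 2.2,"ax": 0,"ay": 0,"az": 0,"hand": 50},{"dx": 0.23,"dy": -0.27,"dz": 2.7,"ax": 0,"ay": 0,"az": 0,"hand": 50},{"dx": 0.23,"dy": -0.27,"dz": 3.1,"ax": 0,"ay": 0,"az": 0,"hand": 50},{"dx": 0.23,"dy": -0.27,"dz": 3.1,"ax": 0,"ay": 0,"az": 0,"hand": 50}]'

```text
clock: 2.55
tool_pos: [0.5529, -0.1146, 0.0764]
eef_rot: [1.0, -0.024, -0.002, 0.0]
contact_force: [-0.1, -0.2, -0.4]
opening: 0.568
```

Call:
servo_tool --deltas '[{"dx": 0,"dy": 0,"dz": 0,"ax": 0,"ay": 0,"az": 0,"hand": 0},{"dx": 0,"dy": 0,"dz": 0,"ax": 0,"ay": 0,"az": 0,"hand": 0},{"dx": 0,"dy": 0,"dz": 0,"ax": 0,"ay": 0,"az": 0,"hand": 0},{"dx": 0,"dy": 0,"dz": 0,"ax": 0,"ay": 0,"az": 0,"hand": 0},{"dx": 0,"dy": 0,"dz": 0,"ax": 0,"ay": 0,"az": 0,"hand": 0},{"dx": 0,"dy": 0,"dz": 0,"ax": 0,"ay": 0,"az": 0,"hand": 0}]' --newtons 30

```text
clock: 3.3
tool_pos: [0.5551, -0.1132, 0.0783]
eef_rot: [1.0, -0.023, 0.0, 0.0]
contact_force: [-1.6, 0.3, 4.4]
opening: 0.158
```

```bash
python3 - <<'E'
from mv import *
from h import *
from plant import r,eyes
plan([.553,-.113,.14],-.045)
s=r.get_state();print(s['contact_force'],s['moment'],s['opening'])
for n in ("scene","top"):
    im,d=eyes.snapshot(n); np.savez(f"{n}2.npz",im=im,d=d)
a=np.load('top2.npz');b=np.load('scene2.npz')
crop(a['im'],290,120,450,240,5,'pics/topc3.png')
crop(b['im'],220,150,380,260,5,'pics/scenec3.png')
E
```

```text
at [ 0.5551 -0.1132  0.0783] t 3.3 d units [-3.400e-02 -1.000e-03 -1.029e+00]
tool yaw -0.0457 q [ 0.14  0.89 -0.03  1.88  0.06  0.37 -1.55]
rotvec units [ 0.003 -0.008 -0.007]
[-1.58449025  0.31459767  4.38770688] [0.03051407 0.11331119 0.05052788] 0.15754039909159676
```

View pics/topc3.png

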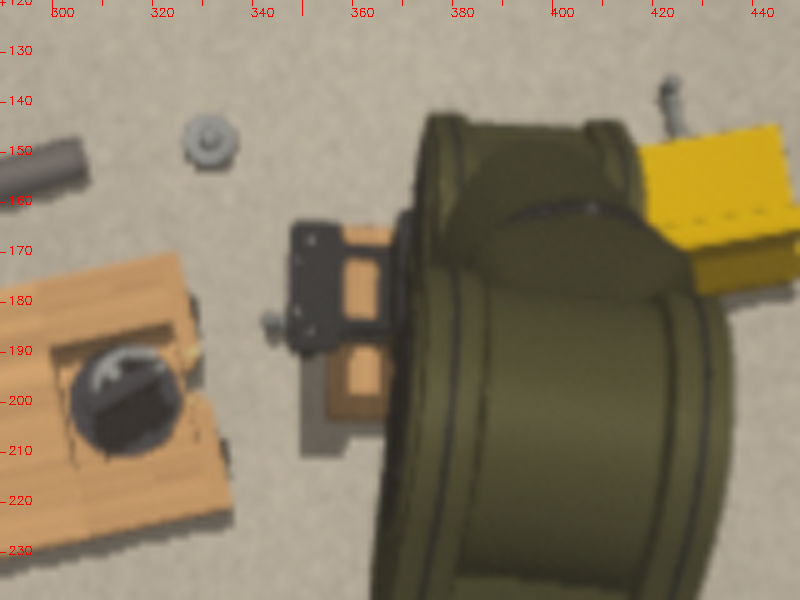

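View pics/scenec3.png

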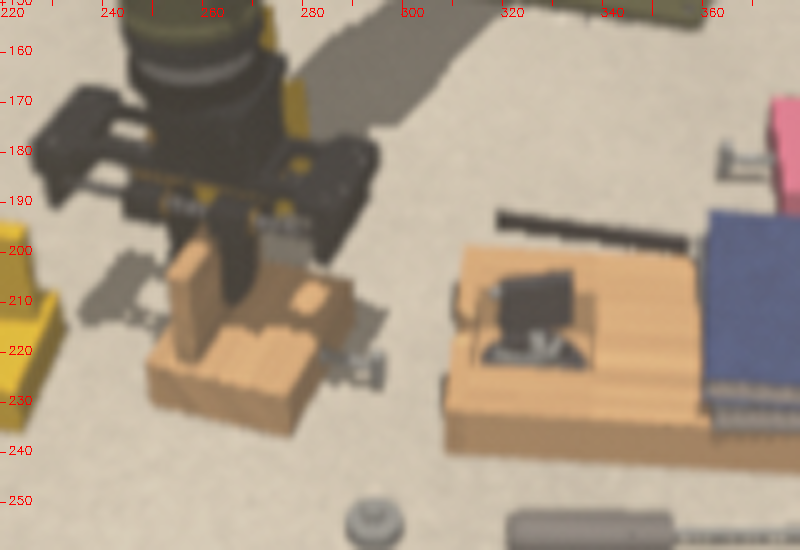

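```bash
python3 -c "
from mv import *
plan([.5497,-.088,.0783],.2034)"
```

```text
at [ 0.5551 -0.1132  0.0783] t 3.4 d units [-0.109 -0.415 -0.001]
tool yaw -0.0457 q [ 0.14  0.89 -0.03  1.88  0.06  0.37 -1.55]
rotvec units [ 0.004 -0.007 -2.378]
```

Call:
servo_tool --deltas '[{"dx": -0.02,"dy": -0.05,"dz": 0,"ax": 0,"ay": 0,"az": -0.3,"hand": 0},{"dx": -0.04,"dy": -0.12,"dz": 0,"ax": 0,"ay": 0,"az": -0.7,"hand": 0},{"dx": -0.06,"dy": -0.2,"dz": 0,"ax": 0,"ay": 0,"az": -1.2,"hand": 0},{"dx": -0.08,"dy": -0.3,"dz": 0,"ax": 0,"ay": 0,"az": -1.7,"hand": 0},{"dx": -0.1,"dy": -0.38,"dz": 0,"ax": 0,"ay": 0,"az": -2.1,"hand": 0},{"dx": -0.11,"dy": -0.415,"dz": 0,"ax": 0,"ay": 0,"az": -2.38,"hand": 0},{"dx": -0.11,"dy": -0.415,"dz": 0,"ax": 0,"ay": 0,"az": -2.38,"hand": 0},{"dx": -0.11,"dy": -0.415,"dz": 0,"ax": 0,"ay": 0,"az": -2.38,"hand": 0}]'

```text
clock: 4.4
tool_pos: [0.5508, -0.0873, 0.0783]
eef_rot: [0.995, 0.103, 0.002, 0.0]
contact_force: [4.1, -0.8, 6.5]
opening: 0.158
```

```bash
python3 - <<'E'
from mv import *
from h import *
from plant import r,eyes
plan([.5497,-.088,.0783],.2034)
s=r.get_state();print(s['contact_force'],s['moment'],s['opening'])
for n in ("scene","top"):
    im,d=eyes.snapshot(n); np.savez(f"{n}3.npz",im=im,d=d)
a=np.load('top3.npz');b=np.load('scene3.npz')
crop(a['im'],290,150,400,230,7,'pics/topc4.png')
crop(b['im'],240,180,370,250,6,'pics/scenec4.png')
E
```

```text
at [ 0.5508 -0.0873  0.0783] t 4.4 d units [-0.02   0.007 -0.001]
tool yaw 0.2061 q [ 0.12  0.89 -0.07  1.9   0.16  0.36 -1.44]
rotvec units [ 0.004 -0.029  0.026]
[ 4.12243132 -0.79699672  6.49821904] [-0.29101839 -0.45572488  0.12871684] 0.15780282552950056
```

View pics/topc4.png

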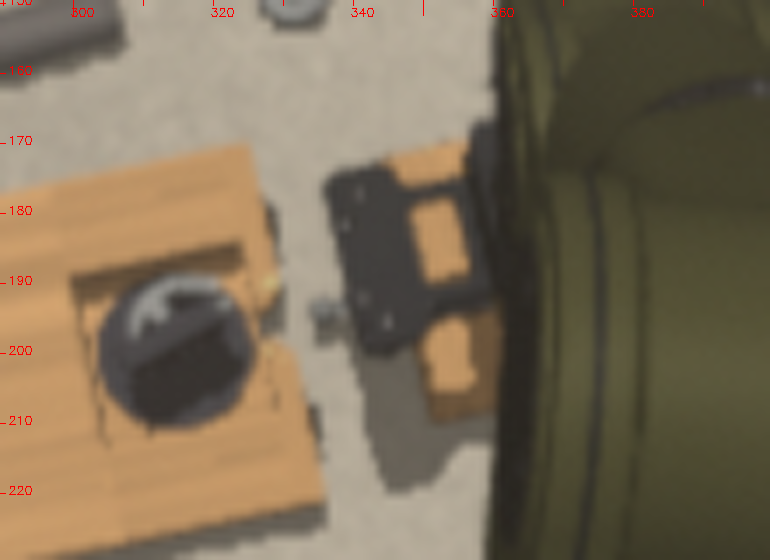

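View pics/scenec4.png

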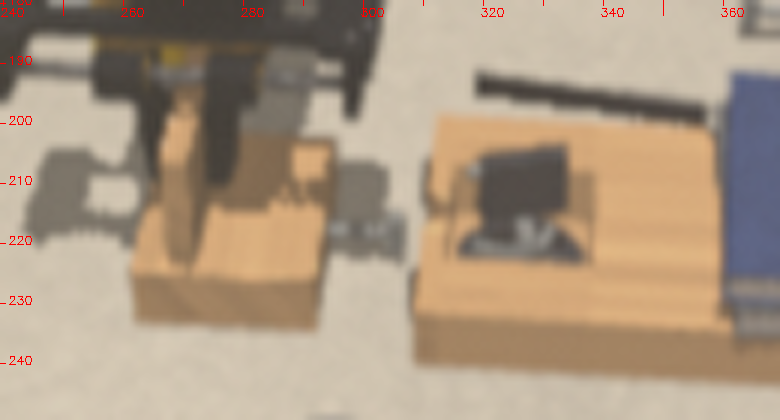

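```bash
python3 - <<'E'
from fit import *
from plant import eyes
M={n:eyes.camera_model(n) for n in('top','scene')}
T=lambda x,y:(290+x/7-.5,150+y/7-.5)
S=lambda x,y:(240+x/6-.5,180+y/6-.5)
st=[('top',(.075,-.048,.036),T(247,143)),('top',(-.075,-.048,.036),T(325,500)),
('scene',(.075,-.048,.036),S(415,313)),('scene',(-.075,-.048,.036),S(436,117)),('scene',(.075,-.048,0),S(414,363)),
('top',(-.075,'0',.036),T(55,560)),('top',(.075,'1',.036),T(0,192)),('scene',(.075,'2',.036),S(720,325)),('scene',(-.075,'3',.036),S(715,126))]
be=[('scene',(.055,0,.036),S(318,280)),('scene',(.055,-.09,.036),S(133,275)),('scene',(.055,0,0),S(316,329)),('scene',(.055,-.09,0),S(134,321)),('scene',(-.055,0,.036),S(336,139))]
st_f={}
for cams in(('top','scene'),('top',),('scene',)):
    p,res=fitpose(M,[q for q in st if q[0] in cams],(.5,0,.1),4); print('stand',cams,p.round(4)); st_f[cams]=p
p,res=fitpose(M,be,(.5,0,.1)); print('be scene',p.round(4),res.round(1).tolist())
def rel(W,s): c,q=np.cos(s[2]),np.sin(s[2]); d=W[:2]-s[:2]; return (np.array([[c,q],[-q,c]])@d).round(4)
print('be in stand (scene)',rel(p,st_f[('scene',)]),p[2]-st_f[('scene',)][2])
print('head top', [rel(onplane(M['top'],[T(*h)],z)[0],st_f[('top',)]) for h in((325,320),(322,310),(330,320)) for z in(.034,)])
print('head scene',[rel(onplane(M['scene'],[S(*h)],z)[0],st_f[('scene',)]) for h,z in(((399,236),.02),((397,212),.034),((400,260),.006))])
for h in ((165,390),(150,330),(225,325)): print(rel(onplane(M['top'],[T(*h)],.074)[0],st_f[('top',)]))
print('mouth', [rel(onplane(M['top'],[T(*h)],.036)[0],st_f[('top',)]) for h in((280,290),(270,340),(290,345))])
E
```

```text
stand ('top', 'scene') [0.5148 0.0709 0.1974 0.0668 0.0577 0.094  0.0949]
stand ('top',) [0.5129 0.0733 0.1945 0.0639 0.0552 0.08   0.08  ]
stand ('scene',) [ 0.5178  0.0694  0.2096  0.4099 -0.3442  0.0951  0.0978]
be scene [ 0.5388 -0.0252  0.2212] [[-0.2, -0.2], [-0.6, -0.6], [0.5, 0.7], [0.2, 0.8], [0.1, -0.8]]
be in stand (scene) [ 0.0008 -0.0969] 0.011622874532380645
head top [array([-0.003 , -0.0637]), array([ 0.0012, -0.0634]), array([-0.0035, -0.0657])]
head scene [array([ 0.0044, -0.061 ]), array([ 0.0023, -0.0621]), array([ 0.0067, -0.0603])]
[-0.0212  0.0056]
[0.0035 0.0064]
[-0.0009 -0.0231]
mouth [array([ 0.0126, -0.0483]), array([-0.0066, -0.04  ]), array([-0.0103, -0.0476])]
```

Call:
servo_tool --deltas '[{"dx": 0,"dy": -0.07,"dz": 0,"ax": 0,"ay": 0,"az": 0,"hand": 0},{"dx": 0,"dy": -0.14,"dz": 0,"ax": 0,"ay": 0,"az": 0,"hand": 0},{"dx": 0,"dy": -0.21,"dz": 0,"ax": 0,"ay": 0,"az": 0,"hand": 0},{"dx": 0,"dy": -0.28,"dz": 0,"ax": 0,"ay": 0,"az": 0,"hand": 0},{"dx": 0,"dy": -0.34,"dz": 0,"ax": 0,"ay": 0,"az": 0,"hand": 0},{"dx": 0,"dy": -0.4,"dz": 0,"ax": 0,"ay": 0,"az": 0,"hand": 0},{"dx": 0,"dy": -0.4,"dz": 0,"ax": 0,"ay": 0,"az": 0,"hand": 0}]'

```text
clock: 5.38
tool_pos: [0.5446, -0.0658, 0.0783]
eef_rot: [0.995, 0.102, 0.0, 0.001]
contact_force: [1.1, -6.0, 7.8]
opening: 0.154
```

Call:
servo_tool --deltas '[{"dx": 0,"dy": -0.06,"dz": 0,"ax": 0,"ay": 0,"az": 0,"hand": 0},{"dx": 0,"dy": -0.12,"dz": 0,"ax": 0,"ay": 0,"az": 0,"hand": 0},{"dx": 0,"dy": -0.18,"dz": 0,"ax": 0,"ay": 0,"az": 0,"hand": 0},{"dx": 0,"dy": -0.18,"dz": 0,"ax": 0,"ay": 0,"az": 0,"hand": 0}]'

```text
clock: 5.88
tool_pos: [0.5424, -0.0553, 0.0783]
eef_rot: [0.995, 0.102, 0.0, 0.001]
contact_force: [1.3, -3.8, 7.8]
opening: 0.159
```

```bash
python3 - <<'E'
from mv import *
from h import *
from plant import r,eyes
plan([.5497,-.088,.0783],.2034)
s=r.get_state();print(s['contact_force'],s['moment'],s['opening'])
for n in ("scene","top"):
    im,d=eyes.snapshot(n); np.savez(f"{n}4.npz",im=im,d=d)
a=np.load('top4.npz');b=np.load('scene4.npz')
crop(a['im'],290,150,400,230,7,'pics/topc5.png')
crop(b['im'],240,180,370,250,6,'pics/scenec5.png')
E
```

```text
at [ 0.5424 -0.0553  0.0783] t 5.88 d units [0.01  0.559 0.001]
tool yaw 0.2037 q [ 0.05  0.88 -0.05  1.94  0.14  0.33 -1.48]
rotvec units [ 0.022 -0.     0.003]
[ 1.29612574 -3.81749408  7.77371068] [-0.7924322  -0.21402814  0.01780169] 0.15869299196205042
```

View pics/topc5.png

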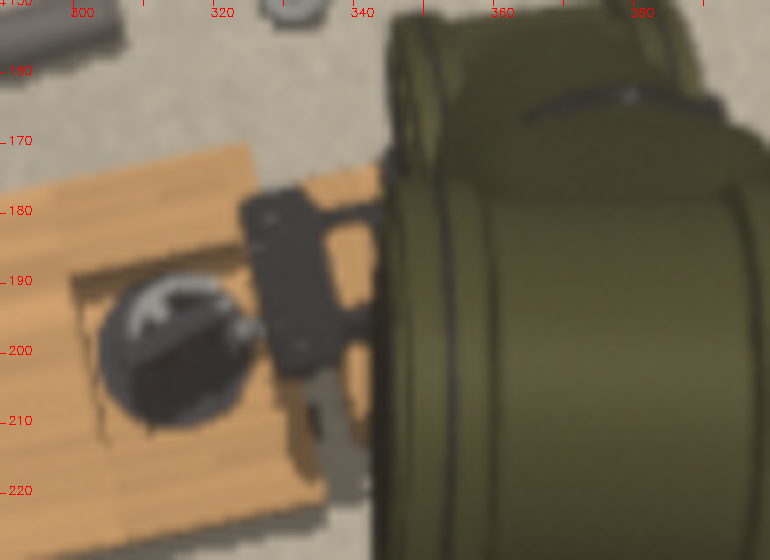

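View pics/scenec5.png

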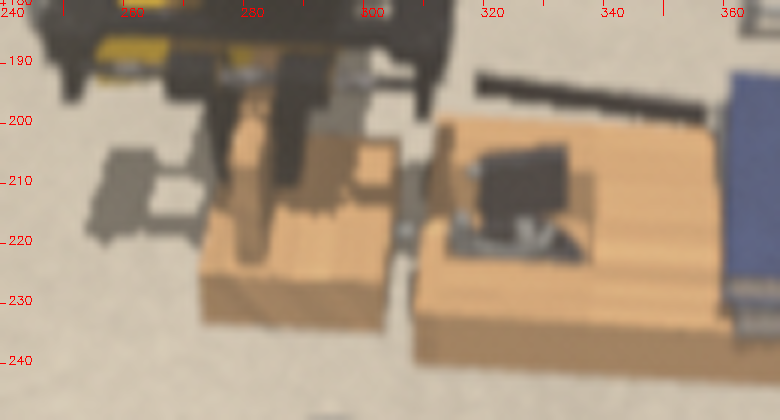

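Call:
servo_tool --deltas '[{"dx": 0,"dy": -0.05,"dz": 0,"ax": 0,"ay": 0,"az": 0,"hand": 0},{"dx": 0,"dy": -0.1,"dz": 0,"ax": 0,"ay": 0,"az": 0,"hand": 0},{"dx": 0,"dy": -0.14,"dz": 0,"ax": 0,"ay": 0,"az": 0,"hand": 0},{"dx": 0,"dy": -0.14,"dz": 0,"ax": 0,"ay": 0,"az": 0,"hand": 0}]'

```text
clock: 6.48
tool_pos: [0.5407, -0.0473, 0.0783]
eef_rot: [0.995, 0.101, 0.0, 0.001]
contact_force: [0.8, -6.2, 8.3]
opening: 0.159
```

Call:
servo_tool --deltas '[{"dx": 0,"dy": -0.03,"dz": 0,"ax": 0,"ay": 0,"az": 0,"hand": 0},{"dx": 0,"dy": -0.05,"dz": 0,"ax": 0,"ay": 0,"az": 0,"hand": 0},{"dx": 0,"dy": -0.05,"dz": 0,"ax": 0,"ay": 0,"az": 0,"hand": 0}]'

```text
clock: 6.85
tool_pos: [0.5401, -0.0447, 0.0783]
eef_rot: [0.995, 0.101, 0.0, 0.001]
contact_force: [1.6, -5.3, 7.8]
opening: 0.154
```

Call:
servo_tool --deltas '[{"dx": 0,"dy": -0.02,"dz": 0,"ax": 0,"ay": 0,"az": 0,"hand": 0},{"dx": 0,"dy": -0.03,"dz": 0,"ax": 0,"ay": 0,"az": 0,"hand": 0},{"dx": 0,"dy": -0.03,"dz": 0,"ax": 0,"ay": 0,"az": 0,"hand": 0}]'

```text
clock: 7.22
tool_pos: [0.5398, -0.0434, 0.0784]
eef_rot: [0.995, 0.101, 0.0, 0.002]
contact_force: [1.5, -6.9, 8.4]
opening: 0.155
```

```bash
python3 - <<'E'
from mv import *
from h import *
from plant import r,eyes
plan([.5497,-.088,.0783],.2034)
s=r.get_state();print(s['contact_force'],s['moment'],s['opening'])
for n in ("scene","top"):
    im,d=eyes.snapshot(n); np.savez(f"{n}5.npz",im=im,d=d)
a=np.load('top5.npz');b=np.load('scene5.npz')
crop(a['im'],290,150,400,230,7,'pics/topc6.png')
crop(b['im'],240,180,370,250,6,'pics/scenec6.png')
E
```

```text
at [ 0.5398 -0.0434  0.0784] t 7.22 d units [0.012 0.762 0.003]
tool yaw 0.2026 q [ 0.02  0.88 -0.05  1.95  0.13  0.32 -1.5 ]
rotvec units [ 0.031 -0.001 -0.008]
[ 1.54372238 -6.89587752  8.382893  ] [-1.14638401 -0.32561212 -0.02499464] 0.15543766768135198
```

View pics/topc6.png

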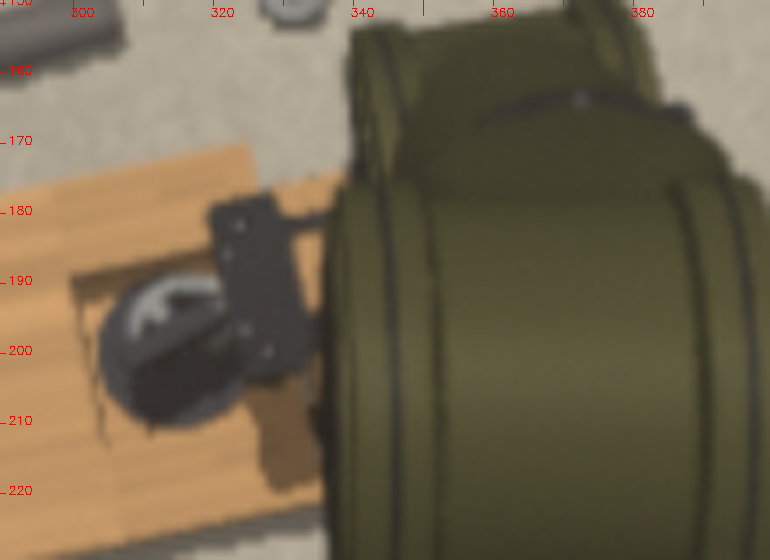

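View pics/scenec6.png

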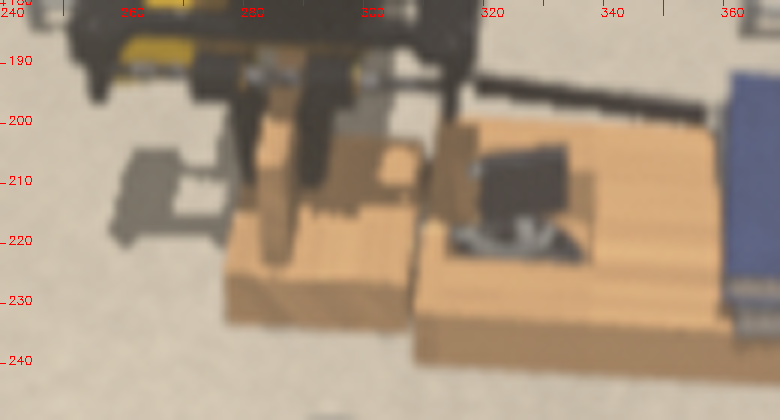

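Call:
servo_tool --deltas '[{"dx": 0,"dy": -0.02,"dz": 0,"ax": 0,"ay": 0,"az": 0,"hand": 0},{"dx": 0,"dy": -0.03,"dz": 0,"ax": 0,"ay": 0,"az": 0,"hand": 0},{"dx": 0,"dy": -0.03,"dz": 0,"ax": 0,"ay": 0,"az": 0,"hand": 0}]'

```text
clock: 7.7
tool_pos: [0.5395, -0.0422, 0.0784]
eef_rot: [0.995, 0.101, 0.0, 0.002]
contact_force: [1.9, -7.4, 8.1]
opening: 0.154
```

Call:
servo_tool --deltas '[{"dx": 0,"dy": -0.01,"dz": 0,"ax": 0,"ay": 0,"az": 0,"hand": 0},{"dx": 0,"dy": -0.015,"dz": 0,"ax": 0,"ay": 0,"az": 0,"hand": 0},{"dx": 0,"dy": -0.015,"dz": 0,"ax": 0,"ay": 0,"az": 0,"hand": 0}]'

```text
clock: 8.07
tool_pos: [0.5393, -0.0417, 0.0785]
eef_rot: [0.995, 0.101, 0.0, 0.002]
contact_force: [1.9, -8.8, 8.1]
opening: 0.161
```

```bash
python3 - <<'E'
from h import *
from plant import r,eyes
im,d=eyes.snapshot("scene"); crop(im,240,190,340,250,8,'pics/scenec7.png')
E
```

```text
(no output)
```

View pics/scenec7.png

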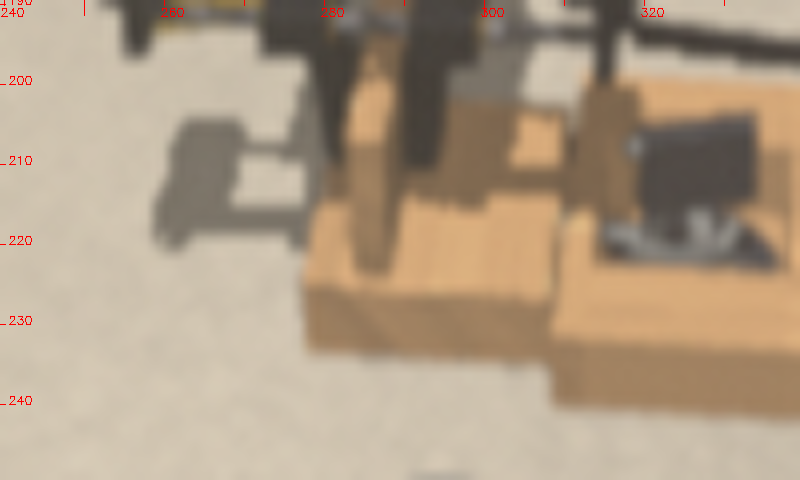

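Call:
servo_tool --deltas '[{"dx": 0,"dy": 0,"dz": 0,"ax": 0,"ay": 0,"az": 0,"hand": 45},{"dx": 0,"dy": 0,"dz": 0,"ax": 0,"ay": 0,"az": 0,"hand": 45},{"dx": 0,"dy": 0,"dz": 0,"ax": 0,"ay": 0,"az": 0,"hand": 45},{"dx": 0,"dy": 0.02,"dz": -0.4,"ax": 0,"ay": 0,"az": 0,"hand": 45},{"dx": 0,"dy": 0.02,"dz": -1.2,"ax": 0,"ay": 0,"az": 0,"hand": 45},{"dx": 0,"dy": 0.02,"dz": -2.0,"ax": 0,"ay": 0,"az": 0,"hand": 45},{"dx": 0,"dy": 0.02,"dz": -2.0,"ax": 0,"ay": 0,"az": 0,"hand": 45}]'

```text
clock: 9.0
tool_pos: [0.5412, -0.0389, 0.2008]
eef_rot: [0.995, 0.102, 0.003, 0.0]
contact_force: [0.1, 0.1, -1.2]
opening: 0.508
```

```bash
python3 - <<'E'
from mv import *
from h import *
from plant import r,eyes
plan([.5147,.0705,.16],-1.085)
s=r.get_state();print(s['contact_force'],s['moment'],s['opening'])
for n in ("scene","top"):
    im,d=eyes.snapshot(n); np.savez(f"{n}6.npz",im=im,d=d)
a=np.load('top6.npz');b=np.load('scene6.npz')
crop(a['im'],280,150,400,240,6.5,'pics/topc8.png')
crop(b['im'],240,180,370,250,6,'pics/scenec8.png')
E
```

```text
at [ 0.5412 -0.0389  0.2008] t 9.0 d units [-0.067 -1.876  0.677]
tool yaw 0.2043 q [ 0.04  0.67 -0.09  1.89  0.1   0.58 -1.48]
rotvec units [-0.032 -0.059 12.312]
[ 0.12535517  0.11319575 -1.17128102] [ 0.06413375 -0.02545145  0.00743878] 0.508481981411323
```

View pics/topc8.png

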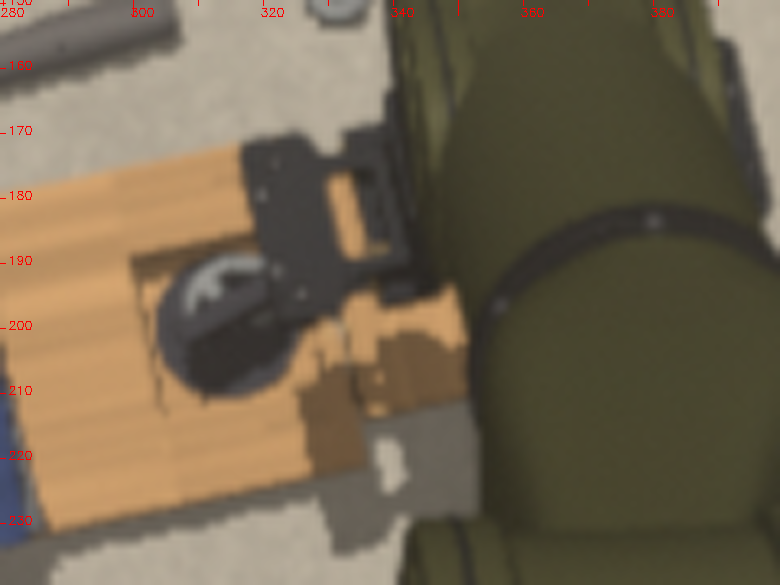

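View pics/scenec8.png

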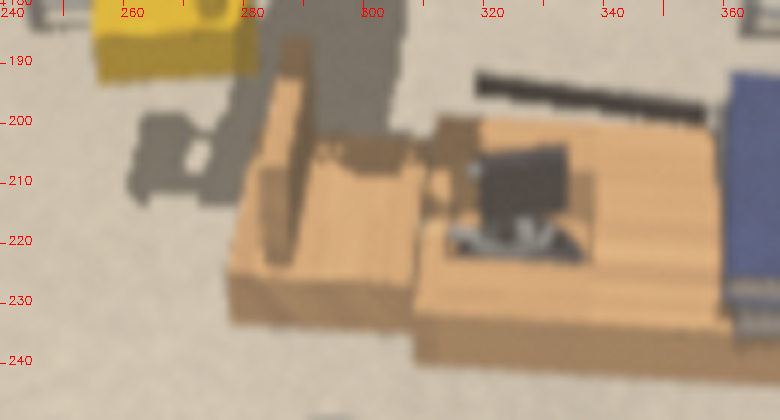

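Call:
servo_tool --deltas '[{"dx": 0,"dy": -0.4,"dz": 0,"ax": 0,"ay": 0,"az": 1.6,"hand": 36},{"dx": 0,"dy": -0.8,"dz": 0,"ax": 0,"ay": 0,"az": 3.2,"hand": 36},{"dx": 0,"dy": -1.2,"dz": 0,"ax": 0,"ay": 0,"az": 4.8,"hand": 36},{"dx": -0.03,"dy": -1.6,"dz": 0,"ax": 0,"ay": 0,"az": 6.4,"hand": 36},{"dx": -0.07,"dy": -1.88,"dz": 0,"ax": 0,"ay": 0,"az": 8,"hand": 36},{"dx": -0.07,"dy": -1.88,"dz": 0.2,"ax": -0.02,"ay": -0.04,"az": 9.6,"hand": 36},{"dx": -0.07,"dy": -1.88,"dz": 0.4,"ax": -0.03,"ay": -0.06,"az": 11.2,"hand": 36},{"dx": -0.07,"dy": -1.88,"dz": 0.68,"ax": -0.03,"ay": -0.06,"az": 12.3,"hand": 36},{"dx": -0.07,"dy": -1.88,"dz": 0.68,"ax": -0.03,"ay": -0.06,"az": 12.3,"hand": 36}]'

```text
clock: 10.22
tool_pos: [0.5105, 0.0702, 0.1546]
eef_rot: [0.857, -0.515, -0.005, 0.004]
contact_force: [-0.0, -0.8, -1.0]
opening: 0.411
```

```bash
python3 - <<'E'
from mv import *
from h import *
from plant import r,eyes
plan([.5147,.0705,.070],-1.085)
for n in ("scene","top"):
    im,d=eyes.snapshot(n); np.savez(f"{n}7.npz",im=im,d=d)
a=np.load('top7.npz');b=np.load('scene7.npz')
crop(a['im'],250,140,400,240,5.3,'pics/topc9.png')
crop(b['im'],240,150,390,260,5.3,'pics/scenec9.png')
E
```

```text
at [0.5105 0.0702 0.1546] t 10.22 d units [ 0.034 -0.081  1.41 ]
tool yaw -1.0827 q [-0.38  0.74  0.25  2.   -0.39  0.46 -2.49]
rotvec units [0.111 0.038 0.022]
```

View pics/topc9.png

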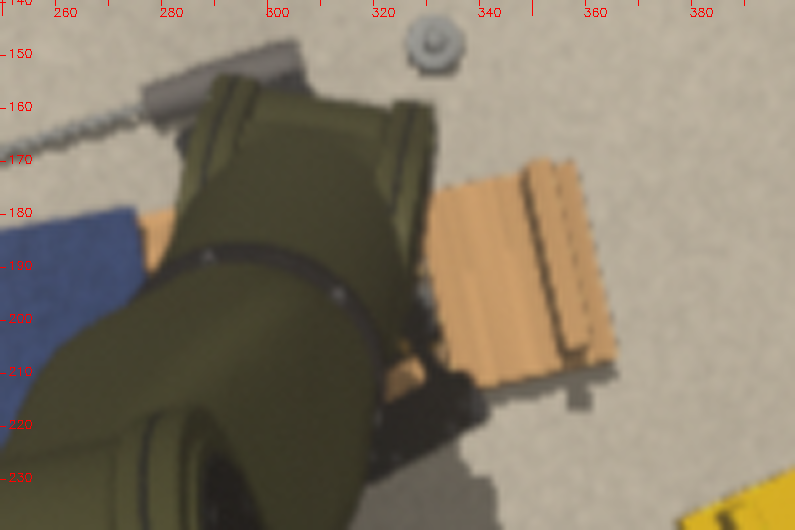

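View pics/scenec9.png

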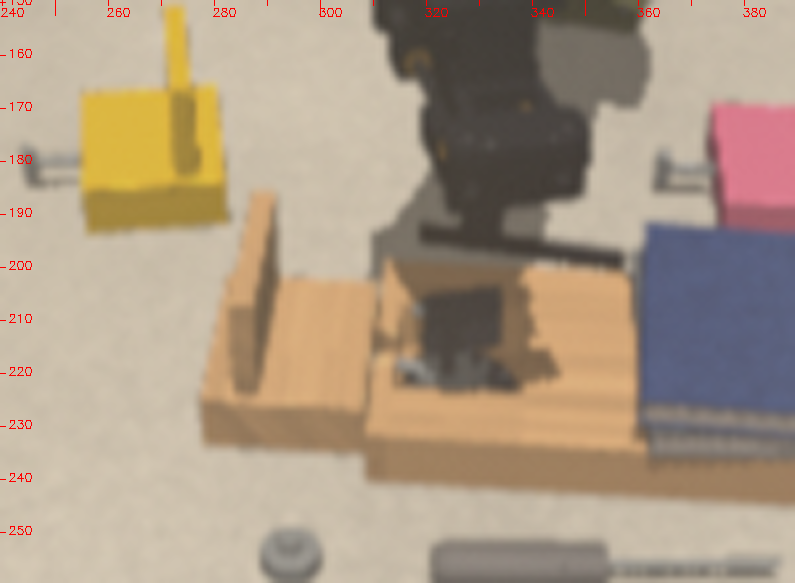

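Call:
servo_tool --deltas '[{"dx": 0,"dy": 0,"dz": 0,"ax": 0,"ay": 0,"az": -1.7,"hand": 36},{"dx": 0,"dy": 0,"dz": 0,"ax": 0,"ay": 0,"az": -3.4,"hand": 36},{"dx": 0,"dy": 0,"dz": 0,"ax": 0,"ay": 0,"az": -5.1,"hand": 36},{"dx": 0,"dy": 0,"dz": 0,"ax": 0,"ay": 0,"az": -6.8,"hand": 36},{"dx": 0,"dy": 0,"dz": 0,"ax": 0,"ay": 0,"az": -8.5,"hand": 36},{"dx": 0,"dy": 0,"dz": 0,"ax": 0,"ay": 0,"az": -10.2,"hand": 36},{"dx": 0,"dy": 0,"dz": 0,"ax": 0,"ay": 0,"az": -11.9,"hand": 36},{"dx": 0,"dy": 0,"dz": 0,"ax": 0,"ay": 0,"az": -13.6,"hand": 36},{"dx": 0,"dy": 0,"dz": 0,"ax": 0,"ay": 0,"az": -15,"hand": 36},{"dx": 0,"dy": 0,"dz": 0,"ax": 0,"ay": 0,"az": -15,"hand": 36}]'

```text
clock: 11.58
tool_pos: [0.5127, 0.0699, 0.1573]
eef_rot: [0.971, 0.24, -0.003, -0.001]
contact_force: [0.1, -0.3, -0.4]
opening: 0.407
```

Call:
servo_tool --deltas '[{"dx": 0,"dy": 0,"dz": 0,"ax": 0,"ay": 0,"az": -1.7,"hand": 36},{"dx": 0,"dy": 0,"dz": 0,"ax": 0,"ay": 0,"az": -3.4,"hand": 36},{"dx": 0,"dy": 0,"dz": 0,"ax": 0,"ay": 0,"az": -5.1,"hand": 36},{"dx": 0,"dy": 0,"dz": 0,"ax": 0,"ay": 0,"az": -6.8,"hand": 36},{"dx": 0,"dy": 0,"dz": 0,"ax": 0,"ay": 0,"az": -8.5,"hand": 36},{"dx": 0,"dy": 0,"dz": 0,"ax": 0,"ay": 0,"az": -10.2,"hand": 36},{"dx": 0,"dy": 0,"dz": 0,"ax": 0,"ay": 0,"az": -11.9,"hand": 36},{"dx": 0,"dy": 0,"dz": 0,"ax": 0,"ay": 0,"az": -13.6,"hand": 36},{"dx": 0,"dy": 0,"dz": 0,"ax": 0,"ay": 0,"az": -15,"hand": 36},{"dx": 0,"dy": 0,"dz": 0,"ax": 0,"ay": 0,"az": -15,"hand": 36}]'

```text
clock: 12.82
tool_pos: [0.5124, 0.0699, 0.1569]
eef_rot: [0.518, 0.856, -0.002, -0.003]
contact_force: [0.7, -0.7, 0.6]
opening: 0.407
```

```bash
python3 - <<'E'
from mv import *
from h import *
from plant import r,eyes
plan([.5147,.0705,.070],-1.085+np.pi)
im,d=eyes.snapshot("scene"); crop(im,240,120,390,240,5.3,'pics/scenec10.png')
E
```

```text
at [0.5124 0.0699 0.1569] t 12.82 d units [-0.013  0.047  1.448]
tool yaw 2.0535 q [ 0.12  0.77 -0.57  1.97  0.71  0.62 -0.45]
rotvec units [-0.058 -0.027 -0.03 ]
```

View pics/scenec10.png

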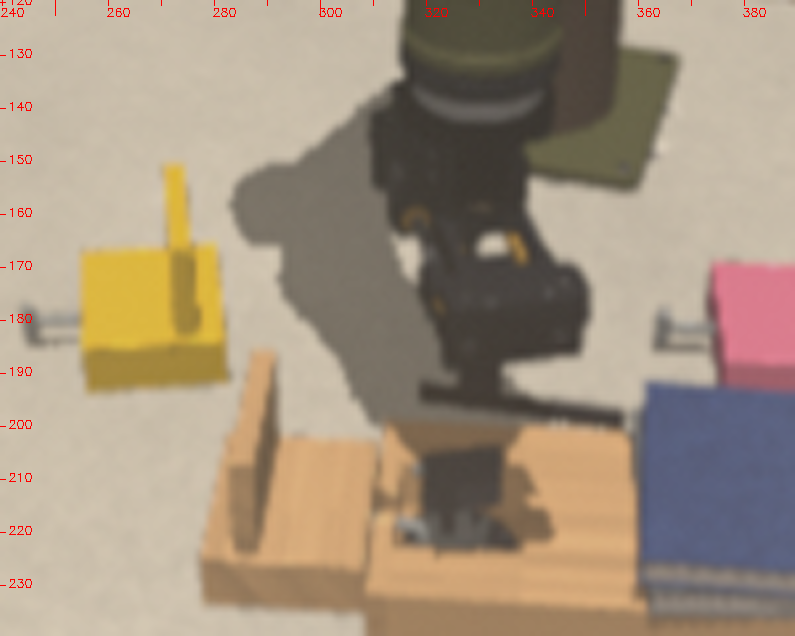

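Call:
servo_tool --deltas '[{"dx": -0.01,"dy": 0.05,"dz": 0.5,"ax": -0.06,"ay": -0.03,"az": 0,"hand": 36},{"dx": -0.01,"dy": 0.05,"dz": 0.9,"ax": -0.06,"ay": -0.03,"az": 0,"hand": 36},{"dx": -0.01,"dy": 0.05,"dz": 1.25,"ax": -0.06,"ay": -0.03,"az": 0,"hand": 36},{"dx": -0.01,"dy": 0.05,"dz": 1.44,"ax": -0.06,"ay": -0.03,"az": 0,"hand": 36},{"dx": -0.01,"dy": 0.05,"dz": 1.44,"ax": -0.06,"ay": -0.03,"az": 0,"hand": 36}]'

```text
clock: 13.5
tool_pos: [0.5146, 0.0711, 0.0701]
eef_rot: [0.516, 0.856, -0.0, 0.0]
contact_force: [1.0, -0.1, 0.1]
opening: 0.405
```

Call:
servo_tool --deltas '[{"dx": 0,"dy": 0,"dz": 0,"ax": 0,"ay": 0,"az": 0,"hand": 0},{"dx": 0,"dy": 0,"dz": 0,"ax": 0,"ay": 0,"az": 0,"hand": 0},{"dx": 0,"dy": 0,"dz": 0,"ax": 0,"ay": 0,"az": 0,"hand": 0},{"dx": 0,"dy": 0,"dz": 0,"ax": 0,"ay": 0,"az": 0,"hand": 0},{"dx": 0,"dy": 0,"dz": 0,"ax": 0,"ay": 0,"az": 0,"hand": 0}]' --newtons 25

```text
clock: 14.12
tool_pos: [0.5155, 0.0713, 0.071]
eef_rot: [0.516, 0.857, 0.001, 0.001]
contact_force: [1.5, -0.2, 5.5]
opening: 0.134
```

```bash
python3 - <<'E'
from mv import *
from h import *
from plant import r,eyes
plan([.5147,.0705,.070],-1.085+np.pi)
s=r.get_state();print(s['contact_force'],s['moment'],s['opening'],s['joint_torque'].round(3))
im,d=eyes.snapshot("scene"); crop(im,240,120,390,240,5.3,'pics/scenec11.png')
E
```

```text
at [0.5155 0.0713 0.071 ] t 14.12 d units [-0.005 -0.019  0.017]
tool yaw 2.057 q [ 0.02  0.9  -0.41  2.    0.88  0.42 -0.6 ]
rotvec units [0.02  0.007 0.004]
[ 1.48845673 -0.2373623   5.47231417] [-0.09732561 -0.35002383  0.02095196] 0.13366246958335157 [-3.6000e-02 -4.7064e+01 -3.8920e+00 -3.9340e+00 -1.7400e-01  9.7000e-02
 -3.2000e-02]
```

View pics/scenec11.png

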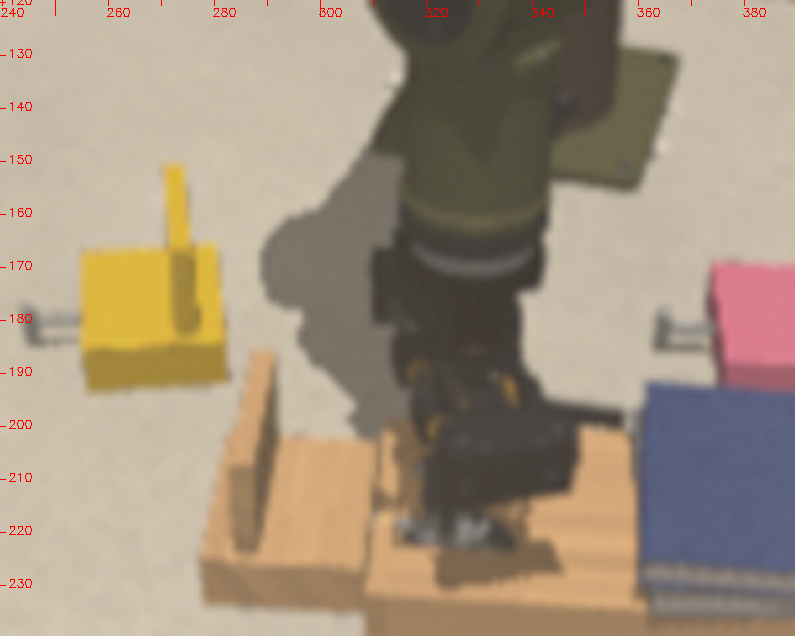

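Call:
servo_tool --deltas '[{"dx": 0,"dy": 0,"dz": 0,"ax": 0,"ay": 0,"az": 0.7,"hand": 0},{"dx": 0,"dy": 0,"dz": 0,"ax": 0,"ay": 0,"az": 1.5,"hand": 0},{"dx": 0,"dy": 0,"dz": 0,"ax": 0,"ay": 0,"az": 2.3,"hand": 0},{"dx": 0,"dy": 0,"dz": 0,"ax": 0,"ay": 0,"az": 3.1,"hand": 0},{"dx": 0,"dy": 0,"dz": 0,"ax": 0,"ay": 0,"az": 3.9,"hand": 0},{"dx": 0,"dy": 0,"dz": 0,"ax": 0,"ay": 0,"az": 4.7,"hand": 0}]'

```text
clock: 14.92
tool_pos: [0.5158, 0.0713, 0.0711]
eef_rot: [0.71, 0.704, 0.001, 0.001]
contact_force: [0.3, -0.3, 5.0]
opening: 0.13
```

```bash
cat > st.py <<'E'
from mv import *
from plant import r
plan([.515,.071,.071]); s=r.get_state();print('F',s['contact_force'].round(2),'M',s['moment'].round(3),s['opening'].round(3),'tq',s['joint_torque'].round(3))
ty=R.from_quat(s['eef_rot']).as_matrix()[:,1]; y=np.arctan2(ty[0],-ty[1]); print('cam est',((1.771+0.2-y)+np.pi)%(2*np.pi)-np.pi if 0 else 1.771-y)
E
python3 st.py
```

```text
at [0.5158 0.0713 0.0711] t 14.93 d units [-0.006 -0.013  0.001]
tool yaw 1.5623 q [-0.05  0.89 -0.29  2.01  0.72  0.34 -0.93]Traceback (most recent call last):
  File "st.py", line 3, in <module>
    plan([.515,.071,.071]); s=r.get_state();print('F',s['contact_force'].round(2),'M',s['moment'].round(3),s['opening'].round(3),'tq',s['joint_torque'].round(3))
                                                                                                           ^^^^^^^^^^^^^^^^^^
AttributeError: 'float' object has no attribute 'round'
```

```bash
sed -i "s/s\['opening'\].round(3)/s['opening']/" st.py; python3 st.py
```

```text
at [0.5158 0.0713 0.0711] t 14.93 d units [-0.006 -0.013  0.001]
tool yaw 1.5623 q [-0.05  0.89 -0.29  2.01  0.72  0.34 -0.93]
F [ 0.29 -0.32  5.04] M [-0.044 -0.366  0.03 ] 0.1295993021340917 tq [  0.439 -47.202  -2.676  -3.739   0.056   0.283   0.38 ]
cam est 0.20872984062950417
```

Call:
servo_tool --deltas '[{"dx": 0,"dy": 0,"dz": 0,"ax": 0,"ay": 0,"az": 0.5,"hand": 0},{"dx": 0,"dy": 0,"dz": 0,"ax": 0,"ay": 0,"az": 1,"hand": 0},{"dx": 0,"dy": 0,"dz": 0,"ax": 0,"ay": 0,"az": 1.5,"hand": 0},{"dx": 0,"dy": 0,"dz": 0,"ax": 0,"ay": 0,"az": 2,"hand": 0},{"dx": 0,"dy": 0,"dz": 0,"ax": 0,"ay": 0,"az": 2.5,"hand": 0},{"dx": 0,"dy": 0,"dz": 0,"ax": 0,"ay": 0,"az": 3,"hand": 0}]'

```text
clock: 15.68
tool_pos: [0.5159, 0.0713, 0.0711]
eef_rot: [0.811, 0.585, 0.001, 0.001]
contact_force: [2.3, 0.3, 4.3]
opening: 0.131
```

```bash
python3 st.py
```

```text
at [0.5159 0.0713 0.0711] t 15.68 d units [-0.01  -0.013  0.001]
tool yaw 1.249 q [-0.09  0.88 -0.22  2.01  0.59  0.31 -1.13]
F [2.33 0.28 4.27] M [-0.116 -0.386  0.073] 0.13095377590877227 tq [ 1.4600e-01 -4.6989e+01 -1.7860e+00 -3.4600e+00 -2.3000e-02  3.2600e-01
  2.0000e-01]
cam est 0.5219607355609437
```

Call:
servo_tool --deltas '[{"dx": 0,"dy": 0,"dz": 0,"ax": 0,"ay": 0,"az": 0.5,"hand": 0},{"dx": 0,"dy": 0,"dz": 0,"ax": 0,"ay": 0,"az": 1,"hand": 0},{"dx": 0,"dy": 0,"dz": 0,"ax": 0,"ay": 0,"az": 1.5,"hand": 0},{"dx": 0,"dy": 0,"dz": 0,"ax": 0,"ay": 0,"az": 2,"hand": 0},{"dx": 0,"dy": 0,"dz": 0,"ax": 0,"ay": 0,"az": 2.5,"hand": 0},{"dx": 0,"dy": 0,"dz": 0,"ax": 0,"ay": 0,"az": 3,"hand": 0}]'

```text
clock: 16.42
tool_pos: [0.5161, 0.0712, 0.071]
eef_rot: [0.893, 0.451, 0.002, 0.001]
contact_force: [0.8, -0.5, 5.1]
opening: 0.131
```

```bash
python3 st.py
```

```text
at [0.5161 0.0712 0.071 ] t 16.43 d units [-0.014 -0.013  0.001]
tool yaw 0.9347 q [-0.13  0.88 -0.16  2.01  0.46  0.28 -1.31]
F [ 0.79 -0.48  5.11] M [-0.076 -0.383  0.046] 0.13062240384367693 tq [ 1.7000e-02 -4.7017e+01 -1.1080e+00 -3.3320e+00 -5.0000e-03  3.7900e-01
  1.8800e-01]
cam est 0.836312410417328
```

Call:
servo_tool --deltas '[{"dx": 0,"dy": 0,"dz": 0,"ax": 0,"ay": 0,"az": 0.5,"hand": 0},{"dx": 0,"dy": 0,"dz": 0,"ax": 0,"ay": 0,"az": 1,"hand": 0},{"dx": 0,"dy": 0,"dz": 0,"ax": 0,"ay": 0,"az": 1.5,"hand": 0},{"dx": 0,"dy": 0,"dz": 0,"ax": 0,"ay": 0,"az": 2,"hand": 0},{"dx": 0,"dy": 0,"dz": 0,"ax": 0,"ay": 0,"az": 2.5,"hand": 0},{"dx": 0,"dy": 0,"dz": 0,"ax": 0,"ay": 0,"az": 3,"hand": 0},{"dx": 0,"dy": 0,"dz": 0,"ax": 0,"ay": 0,"az": 3,"hand": 0}]'

```text
clock: 17.3
tool_pos: [0.5162, 0.0711, 0.071]
eef_rot: [0.952, 0.306, 0.002, 0.0]
contact_force: [2.7, -0.8, 4.9]
opening: 0.133
```

```bash
python3 st.py;python3 - <<'E'
from h import *
from plant import r,eyes
im,d=eyes.snapshot("scene"); crop(im,240,160,370,250,6,'pics/scenec12.png')
E
```

```text
at [0.5162 0.0711 0.071 ] t 17.3 d units [-0.018 -0.01   0.001]
tool yaw 0.6214 q [-0.16  0.88 -0.11  2.01  0.32  0.26 -1.49]
F [ 2.69 -0.82  4.88] M [-0.093 -0.397 -0.083] 0.13317126411788613 tq [-4.5900e-01 -4.7011e+01 -4.0100e-01 -3.2250e+00 -1.1700e-01  4.1100e-01
 -1.7000e-02]
cam est 1.1495776090025802
```

View pics/scenec12.png

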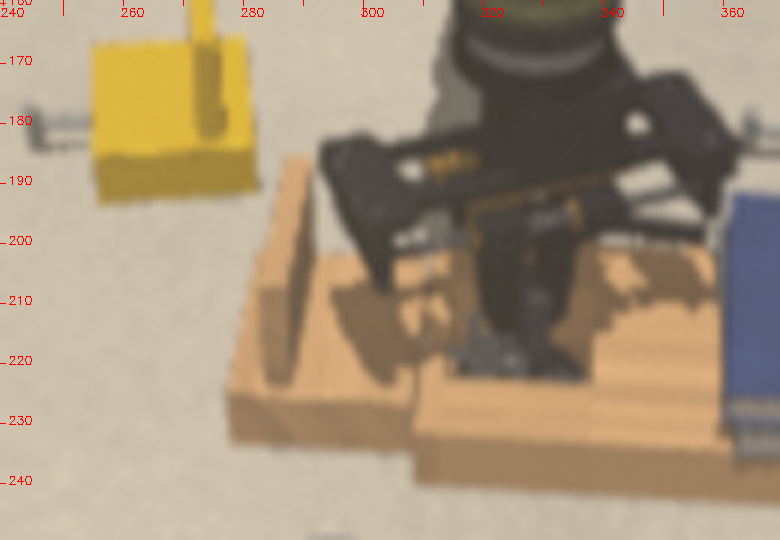

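```bash
cat > samp.py <<'E'
import sys
from mv import *
from plant import r,eyes
Ms=[];T=[];F=[]
for i in range(int(sys.argv[1]) if len(sys.argv)>1 else 5):
    eyes.snapshot('top'); s=r.get_state(); Ms.append(s['moment']);T.append(s['joint_torque'][[4,6]]);F.append(s['contact_force'])
Ms=np.array(Ms)
ty=R.from_quat(s['eef_rot']).as_matrix()[:,1]; y=np.arctan2(ty[0],-ty[1])
print('t',round(s['clock'],2),'cam',(1.771-y).round(4),'Mz',Ms[:,2].mean().round(3),'+-',Ms[:,2].std().round(3),'M',Ms.mean(0).round(3),'tq5,7',np.mean(T,0).round(3),np.std(T,0).round(3),'F',np.mean(F,0).round(2),'z',s['tool_pos'].round(4),'op',round(s['opening'],3))
E
python3 samp.py 8
```

```text
t 17.75 cam 1.1493 Mz -0.063 +- 0.029 M [-0.104 -0.393 -0.063] tq5,7 [-0.071  0.048] [0.001 0.001] F [ 2.48 -0.61  5.22] z [0.5162 0.0711 0.0711] op 0.133
```

Call:
servo_tool --deltas '[{"dx": 0,"dy": 0,"dz": 0,"ax": 0,"ay": 0,"az": 0.4,"hand": 0},{"dx": 0,"dy": 0,"dz": 0,"ax": 0,"ay": 0,"az": 0.8,"hand": 0},{"dx": 0,"dy": 0,"dz": 0,"ax": 0,"ay": 0,"az": 1,"hand": 0}]'

```text
clock: 18.12
tool_pos: [0.5163, 0.071, 0.071]
eef_rot: [0.967, 0.255, 0.002, 0.0]
contact_force: [2.7, -0.4, 4.6]
opening: 0.131
```

```bash
python3 samp.py 4
```

```text
t 18.32 cam 1.2536 Mz 0.074 +- 0.012 M [-0.167 -0.43   0.074] tq5,7 [-0.212 -0.093] [0.023 0.026] F [ 2.04 -0.49  5.65] z [0.5163 0.071  0.0711] op 0.13
```

Call:
servo_tool --deltas '[{"dx": 0,"dy": 0,"dz": 0,"ax": 0,"ay": 0,"az": 0.3,"hand": 0},{"dx": 0,"dy": 0,"dz": 0,"ax": 0,"ay": 0,"az": 0.6,"hand": 0}]'

```text
clock: 18.58
tool_pos: [0.5163, 0.071, 0.071]
eef_rot: [0.974, 0.225, 0.002, 0.0]
contact_force: [2.6, -0.6, 5.1]
opening: 0.136
```

```bash
python3 samp.py 4
```

```text
t 18.77 cam 1.3166 Mz 0.056 +- 0.016 M [-0.146 -0.432  0.056] tq5,7 [-0.209 -0.094] [0.03  0.036] F [ 2.89 -0.75  5.47] z [0.5163 0.071  0.0711] op 0.136
```

Call:
servo_tool --deltas '[{"dx": 0,"dy": 0,"dz": 0,"ax": 0,"ay": 0,"az": 0.25,"hand": 0},{"dx": 0,"dy": 0,"dz": 0,"ax": 0,"ay": 0,"az": 0.5,"hand": 0}]'

```text
clock: 19.02
tool_pos: [0.5163, 0.071, 0.071]
eef_rot: [0.98, 0.199, 0.002, 0.0]
contact_force: [3.2, -0.5, 5.2]
opening: 0.133
```

```bash
python3 st.py; python3 samp.py 4
```

```text
at [0.5163 0.071  0.071 ] t 19.02 d units [-0.02  -0.009  0.001]
tool yaw 0.4016 q [-0.18  0.88 -0.07  2.01  0.22  0.25 -1.61]
F [ 3.18 -0.47  5.17] M [-0.167 -0.404  0.13 ] 0.1327745344898608 tq [-3.0100e-01 -4.7021e+01 -1.1700e-01 -3.1810e+00 -1.5600e-01  4.5300e-01
 -1.3000e-02]
cam est 1.3694131307571007
t 19.23 cam 1.3689 Mz 0.059 +- 0.029 M [-0.14  -0.422  0.059] tq5,7 [-0.222 -0.107] [0.025 0.03 ] F [ 2.16 -0.72  5.7 ] z [0.5163 0.071  0.071 ] op 0.134
```

Call:
servo_tool --deltas '[{"dx": 0,"dy": 0,"dz": 0,"ax": 0,"ay": 0,"az": 0.25,"hand": 0},{"dx": 0,"dy": 0,"dz": 0,"ax": 0,"ay": 0,"az": 0.5,"hand": 0}]'

```text
clock: 19.48
tool_pos: [0.5163, 0.071, 0.0711]
eef_rot: [0.985, 0.174, 0.002, 0.0]
contact_force: [3.3, -1.2, 5.0]
opening: 0.139
```

```bash
python3 st.py; python3 samp.py 4
```

```text
at [0.5163 0.071  0.0711] t 19.48 d units [-0.02  -0.008  0.001]
tool yaw 0.3492 q [-0.19  0.88 -0.06  2.01  0.2   0.25 -1.64]
F [ 3.3  -1.16  5.01] M [-0.149 -0.396  0.203] 0.1388332550600408 tq [-3.2300e-01 -4.7019e+01 -3.0000e-02 -3.1760e+00 -1.6400e-01  4.6100e-01
 -2.3000e-02]
cam est 1.4217760800933243
t 19.68 cam 1.4212 Mz 0.09 +- 0.035 M [-0.174 -0.419  0.09 ] tq5,7 [-0.223 -0.108] [0.025 0.03 ] F [ 2.93 -0.7   5.05] z [0.5163 0.071  0.071 ] op 0.133
```

Call:
servo_tool --deltas '[{"dx": 0,"dy": 0,"dz": 0,"ax": 0,"ay": 0,"az": 0.25,"hand": 0},{"dx": 0,"dy": 0,"dz": 0,"ax": 0,"ay": 0,"az": 0.5,"hand": 0}]'

```text
clock: 19.92
tool_pos: [0.5163, 0.0709, 0.0711]
eef_rot: [0.989, 0.148, 0.002, 0.0]
contact_force: [2.6, -0.5, 5.0]
opening: 0.134
```

```bash
python3 st.py; python3 samp.py 4;  python3 - <<'E'
from h import *
from plant import r,eyes
im,d=eyes.snapshot("scene"); crop(im,240,160,370,250,6,'pics/scenec13.png')
E
```

```text
at [0.5163 0.0709 0.0711] t 19.93 d units [-0.021 -0.008  0.001]
tool yaw 0.2969 q [-0.19  0.88 -0.05  2.01  0.17  0.25 -1.67]
F [ 2.59 -0.51  4.99] M [-0.121 -0.455  0.178] 0.13421051795103517 tq [-3.4600e-01 -4.7029e+01  3.8000e-02 -3.1530e+00 -2.0700e-01  4.7300e-01
 -6.4000e-02]
cam est 1.4740660001631534
t 20.12 cam 1.4735 Mz 0.111 +- 0.015 M [-0.179 -0.42   0.111] tq5,7 [-0.263 -0.146] [0.025 0.03 ] F [ 2.61 -0.62  4.69] z [0.5163 0.0709 0.071 ] op 0.134
```

View pics/scenec13.png

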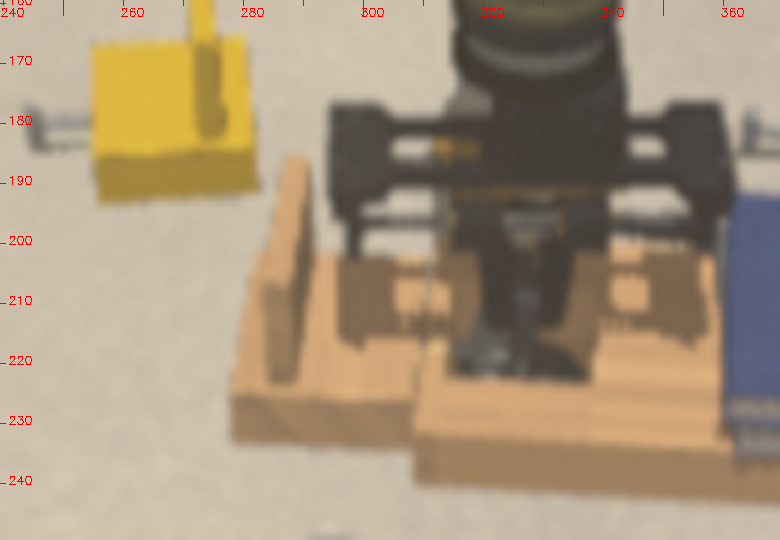

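Call:
servo_tool --deltas '[{"dx": 0,"dy": 0,"dz": 0,"ax": 0,"ay": 0,"az": 0.2,"hand": 0},{"dx": 0,"dy": 0,"dz": 0,"ax": 0,"ay": 0,"az": 0.4,"hand": 0}]'

```text
clock: 20.42
tool_pos: [0.5164, 0.0709, 0.0711]
eef_rot: [0.992, 0.127, 0.002, 0.0]
contact_force: [2.1, -0.5, 5.0]
opening: 0.133
```

```bash
python3 st.py|tail -2; python3 samp.py 4
```

```text
F [ 2.09 -0.53  5.04] M [-0.235 -0.503  0.226] 0.13335611834368372 tq [ -0.391 -47.024   0.099  -3.15   -0.268   0.486  -0.125]
cam est 1.5156230891450426
t 20.62 cam 1.5152 Mz 0.164 +- 0.061 M [-0.195 -0.438  0.164] tq5,7 [-0.307 -0.188] [0.02  0.024] F [ 2.65 -0.8   4.73] z [0.5164 0.0709 0.071 ] op 0.135
```

Call:
servo_tool --deltas '[{"dx": 0,"dy": 0,"dz": 0,"ax": 0,"ay": 0,"az": 0.2,"hand": 0},{"dx": 0,"dy": 0,"dz": 0,"ax": 0,"ay": 0,"az": 0.4,"hand": 0}]'

```text
clock: 20.88
tool_pos: [0.5163, 0.0708, 0.071]
eef_rot: [0.994, 0.107, 0.002, 0.0]
contact_force: [2.5, -1.6, 4.3]
opening: 0.134
```

```bash
python3 st.py|tail -2; python3 samp.py 4
```

```text
F [ 2.48 -1.59  4.31] M [-0.226 -0.446  0.231] 0.13396020704238 tq [ -0.391 -47.029   0.171  -3.162  -0.27    0.485  -0.129]
cam est 1.5575234668762328
t 21.07 cam 1.5571 Mz 0.18 +- 0.032 M [-0.199 -0.424  0.18 ] tq5,7 [-0.313 -0.195] [0.02  0.024] F [ 3.07 -0.93  4.89] z [0.5163 0.0709 0.0711] op 0.136
```

Call:
servo_tool --deltas '[{"dx": 0,"dy": 0,"dz": 0,"ax": 0,"ay": 0,"az": 0.2,"hand": 0},{"dx": 0,"dy": 0,"dz": 0,"ax": 0,"ay": 0,"az": 0.4,"hand": 0}]'

```text
clock: 21.32
tool_pos: [0.5163, 0.0708, 0.071]
eef_rot: [0.996, 0.086, 0.002, 0.0]
contact_force: [2.4, -1.1, 4.2]
opening: 0.131
```

```bash
python3 st.py|tail -2; python3 samp.py 4
```

```text
F [ 2.35 -1.14  4.25] M [-0.199 -0.504  0.238] 0.13077819796728732 tq [ -0.414 -46.961   0.204  -3.117  -0.317   0.513  -0.169]
cam est 1.5992840304235916
t 21.52 cam 1.5989 Mz 0.201 +- 0.037 M [-0.209 -0.428  0.201] tq5,7 [-0.342 -0.219] [0.018 0.022] F [ 3.1  -1.11  5.21] z [0.5163 0.0709 0.071 ] op 0.133
```

Call:
servo_tool --deltas '[{"dx": 0,"dy": 0,"dz": 0,"ax": 0,"ay": 0,"az": 0.2,"hand": 0},{"dx": 0,"dy": 0,"dz": 0,"ax": 0,"ay": 0,"az": 0.3,"hand": 0}]'

```text
clock: 21.78
tool_pos: [0.5164, 0.0708, 0.071]
eef_rot: [0.998, 0.07, 0.002, 0.0]
contact_force: [2.2, -1.8, 5.4]
opening: 0.134
```

```bash
python3 st.py|tail -2; python3 samp.py 4;  python3 - <<'E'
from h import *
from plant import r,eyes
im,d=eyes.snapshot("scene"); crop(im,240,160,370,250,6,'pics/scenec14.png')
E
```

```text
F [ 2.23 -1.84  5.4 ] M [-0.249 -0.477  0.264] 0.13426906169694017 tq [ -0.482 -46.959   0.28   -3.089  -0.35    0.522  -0.215]
cam est 1.6304584476286779
t 21.98 cam 1.6302 Mz 0.239 +- 0.013 M [-0.216 -0.438  0.239] tq5,7 [-0.358 -0.232] [0.01  0.012] F [ 2.77 -0.91  4.41] z [0.5163 0.0708 0.071 ] op 0.133
```

View pics/scenec14.png

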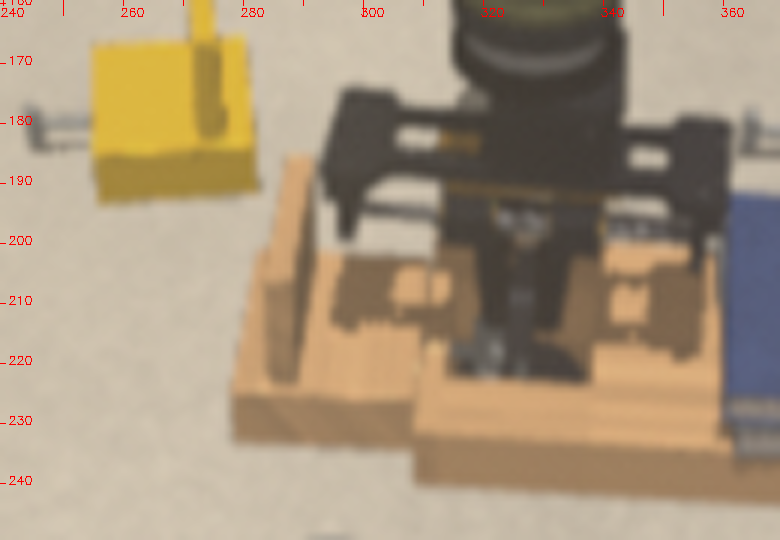

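Call:
servo_tool --deltas '[{"dx": 0,"dy": 0,"dz": 0,"ax": 0,"ay": 0,"az": 0.15,"hand": 0},{"dx": 0,"dy": 0,"dz": 0,"ax": 0,"ay": 0,"az": 0.3,"hand": 0}]'

```text
clock: 22.28
tool_pos: [0.5164, 0.0708, 0.0711]
eef_rot: [0.999, 0.055, 0.002, 0.0]
contact_force: [1.9, -0.5, 5.0]
opening: 0.136
```

```bash
python3 st.py|tail -2; python3 samp.py 4
```

```text
F [ 1.89 -0.5   4.96] M [-0.227 -0.446  0.246] 0.1356918818659392 tq [ -0.466 -46.965   0.296  -3.099  -0.334   0.524  -0.19 ]
cam est 1.6619324319206803
t 22.48 cam 1.6617 Mz 0.222 +- 0.025 M [-0.213 -0.453  0.222] tq5,7 [-0.355 -0.232] [0.014 0.016] F [ 2.31 -1.35  5.01] z [0.5164 0.0708 0.0711] op 0.135
```

Call:
servo_tool --deltas '[{"dx": 0,"dy": 0,"dz": 0,"ax": 0,"ay": 0,"az": 0.15,"hand": 0},{"dx": 0,"dy": 0,"dz": 0,"ax": 0,"ay": 0,"az": 0.3,"hand": 0}]'

```text
clock: 22.72
tool_pos: [0.5164, 0.0708, 0.071]
eef_rot: [0.999, 0.039, 0.002, 0.0]
contact_force: [2.8, -0.9, 5.1]
opening: 0.133
```

```bash
python3 st.py|tail -2; python3 samp.py 4
```

```text
F [ 2.76 -0.9   5.1 ] M [-0.214 -0.426  0.198] 0.1333310253226964 tq [ -0.488 -46.964   0.338  -3.103  -0.326   0.525  -0.183]
cam est 1.6934252834320735
t 22.93 cam 1.6931 Mz 0.189 +- 0.022 M [-0.22  -0.436  0.189] tq5,7 [-0.344 -0.222] [0.014 0.016] F [ 2.85 -1.39  4.86] z [0.5164 0.0708 0.071 ] op 0.135
```

Call:
servo_tool --deltas '[{"dx": 0,"dy": 0,"dz": 0,"ax": 0,"ay": 0,"az": 0.15,"hand": 0},{"dx": 0,"dy": 0,"dz": 0,"ax": 0,"ay": 0,"az": 0.3,"hand": 0}]'

```text
clock: 23.18
tool_pos: [0.5164, 0.0708, 0.071]
eef_rot: [1.0, 0.023, 0.002, 0.0]
contact_force: [3.1, -2.4, 5.5]
opening: 0.128
```

```bash
python3 st.py|tail -2; python3 samp.py 4
```

```text
F [ 3.09 -2.41  5.5 ] M [-0.271 -0.455  0.223] 0.12818277813464923 tq [ -0.483 -46.946   0.398  -3.094  -0.338   0.53   -0.196]
cam est 1.7247816517556083
t 23.38 cam 1.7245 Mz 0.252 +- 0.026 M [-0.232 -0.443  0.252] tq5,7 [-0.363 -0.239] [0.013 0.016] F [ 2.74 -1.35  5.29] z [0.5164 0.0708 0.071 ] op 0.132
```

Call:
servo_tool --deltas '[{"dx": 0,"dy": 0,"dz": 0,"ax": 0,"ay": 0,"az": 0.15,"hand": 0},{"dx": 0,"dy": 0,"dz": 0,"ax": 0,"ay": 0,"az": 0.3,"hand": 0}]'

```text
clock: 23.62
tool_pos: [0.5164, 0.0708, 0.071]
eef_rot: [1.0, 0.007, 0.002, 0.0]
contact_force: [2.5, -1.6, 5.9]
opening: 0.136
```

```bash
python3 st.py|tail -2; python3 samp.py 4;  python3 - <<'E'
from h import *
from plant import r,eyes
im,d=eyes.snapshot("scene"); crop(im,240,160,370,250,6,'pics/scenec15.png')
E
```

```text
F [ 2.55 -1.6   5.88] M [-0.253 -0.496  0.273] 0.13570120927578505 tq [ -0.496 -46.954   0.449  -3.092  -0.338   0.541  -0.199]
cam est 1.7562465227161224
t 23.82 cam 1.7558 Mz 0.241 +- 0.016 M [-0.252 -0.45   0.241] tq5,7 [-0.387 -0.262] [0.013 0.016] F [ 2.46 -1.62  4.76] z [0.5164 0.0708 0.071 ] op 0.134
```

View pics/scenec15.png

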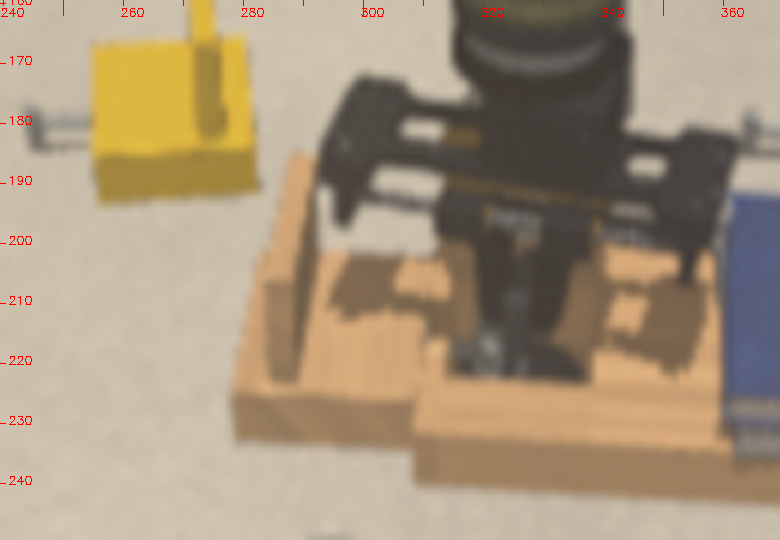

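Call:
servo_tool --deltas '[{"dx": 0,"dy": 0,"dz": 0,"ax": 0,"ay": 0,"az": 0.12,"hand": 0},{"dx": 0,"dy": 0,"dz": 0,"ax": 0,"ay": 0,"az": 0.25,"hand": 0}]'

```text
clock: 24.12
tool_pos: [0.5164, 0.0707, 0.071]
eef_rot: [1.0, -0.006, 0.002, 0.0]
contact_force: [3.5, -1.0, 5.4]
opening: 0.134
```

```bash
python3 st.py|tail -2; python3 samp.py 4
```

```text
F [ 3.54 -1.03  5.42] M [-0.288 -0.486  0.235] 0.13389223445568754 tq [ -0.478 -46.953   0.51   -3.088  -0.346   0.546  -0.209]
cam est 1.782283965019841
t 24.32 cam 1.782 Mz 0.222 +- 0.028 M [-0.243 -0.446  0.222] tq5,7 [-0.381 -0.257] [0.011 0.014] F [ 2.62 -1.21  4.46] z [0.5164 0.0707 0.0711] op 0.135
```

Call:
servo_tool --deltas '[{"dx": 0,"dy": 0,"dz": 0,"ax": 0,"ay": 0,"az": 0.12,"hand": 0},{"dx": 0,"dy": 0,"dz": 0,"ax": 0,"ay": 0,"az": 0.25,"hand": 0}]'

```text
clock: 24.58
tool_pos: [0.5164, 0.0707, 0.0711]
eef_rot: [1.0, -0.019, 0.002, 0.0]
contact_force: [3.5, -1.2, 4.5]
opening: 0.137
```

```bash
python3 st.py|tail -2; python3 samp.py 4
```

```text
F [ 3.51 -1.24  4.48] M [-0.254 -0.471  0.263] 0.13693081054570966 tq [ -0.52  -46.952   0.522  -3.092  -0.369   0.553  -0.229]
cam est 1.8083828148495253
t 24.77 cam 1.8081 Mz 0.292 +- 0.019 M [-0.268 -0.443  0.292] tq5,7 [-0.41  -0.284] [0.01  0.013] F [ 2.24 -1.16  4.89] z [0.5164 0.0707 0.0711] op 0.137
```

Call:
servo_tool --deltas '[{"dx": 0,"dy": 0,"dz": 0,"ax": 0,"ay": 0,"az": 0.1,"hand": 0},{"dx": 0,"dy": 0,"dz": 0,"ax": 0,"ay": 0,"az": 0.2,"hand": 0}]'

```text
clock: 25.02
tool_pos: [0.5164, 0.0707, 0.071]
eef_rot: [1.0, -0.029, 0.002, 0.0]
contact_force: [3.1, -1.8, 5.6]
opening: 0.134
```

```bash
python3 st.py|tail -2; python3 samp.py 5
```

```text
F [ 3.12 -1.79  5.61] M [-0.22  -0.427  0.379] 0.13384534561837627 tq [ -0.571 -46.955   0.539  -3.09   -0.415   0.557  -0.275]
cam est 1.8291985963951456
t 25.27 cam 1.8289 Mz 0.302 +- 0.029 M [-0.274 -0.458  0.302] tq5,7 [-0.438 -0.308] [0.008 0.01 ] F [ 2.35 -1.64  5.37] z [0.5164 0.0707 0.071 ] op 0.132
```

Call:
servo_tool --deltas '[{"dx": 0,"dy": 0,"dz": 0,"ax": 0,"ay": 0,"az": 0.1,"hand": 0},{"dx": 0,"dy": 0,"dz": 0,"ax": 0,"ay": 0,"az": 0.15,"hand": 0}]'

```text
clock: 25.52
tool_pos: [0.5164, 0.0707, 0.0711]
eef_rot: [0.999, -0.037, 0.002, 0.0]
contact_force: [3.4, -0.8, 4.9]
opening: 0.136
```

```bash
python3 st.py|tail -2; python3 samp.py 5
```

```text
F [ 3.36 -0.82  4.87] M [-0.277 -0.48   0.331] 0.13610921400589127 tq [ -0.544 -46.968   0.595  -3.071  -0.478   0.57   -0.342]
cam est 1.8446569460917606
t 25.77 cam 1.8444 Mz 0.347 +- 0.043 M [-0.268 -0.462  0.347] tq5,7 [-0.492 -0.359] [0.005 0.006] F [ 2.8  -1.58  4.88] z [0.5164 0.0707 0.0711] op 0.131
```

Call:
servo_tool --deltas '[{"dx": 0,"dy": 0,"dz": 0,"ax": 0,"ay": 0,"az": 0,"hand": 30},{"dx": 0,"dy": 0,"dz": 0,"ax": 0,"ay": 0,"az": 0,"hand": 30},{"dx": 0,"dy": 0,"dz": 0,"ax": 0,"ay": 0,"az": 0,"hand": 30},{"dx": 0,"dy": 0,"dz": 0,"ax": 0,"ay": 0,"az": 0,"hand": 30},{"dx": 0,"dy": 0,"dz": -0.4,"ax": 0,"ay": 0,"az": 0,"hand": 30},{"dx": 0,"dy": 0,"dz": -1.1,"ax": 0,"ay": 0,"az": 0,"hand": 30},{"dx": 0,"dy": 0,"dz": -1.9,"ax": 0,"ay": 0,"az": 0,"hand": 30},{"dx": 0,"dy": 0,"dz": -2.7,"ax": 0,"ay": 0,"az": 0,"hand": 30},{"dx": 0,"dy": 0,"dz": -3,"ax": 0,"ay": 0,"az": 0,"hand": 30}]'

```text
clock: 26.9
tool_pos: [0.5156, 0.0712, 0.2533]
eef_rot: [0.999, -0.037, 0.002, -0.001]
contact_force: [-0.1, 0.1, -0.8]
opening: 0.34
```

Call:
servo_tool --deltas '[{"dx": 0,"dy": -0.7,"dz": 0,"ax": 0,"ay": 0,"az": 0,"hand": 30},{"dx": 0,"dy": -1.6,"dz": 0,"ax": 0,"ay": 0,"az": 0,"hand": 30},{"dx": 0,"dy": -2.5,"dz": 0,"ax": 0,"ay": 0,"az": 0,"hand": 30},{"dx": 0,"dy": -3.3,"dz": 0,"ax": 0,"ay": 0,"az": 0,"hand": 30},{"dx": 0,"dy": -3.3,"dz": 0,"ax": 0,"ay": 0,"az": 0,"hand": 30}]'

```text
clock: 27.52
tool_pos: [0.5279, 0.2742, 0.25]
eef_rot: [0.999, -0.033, -0.0, -0.002]
contact_force: [-0.1, 0.3, -0.1]
opening: 0.34
```

```bash
python3 - <<'E'
from mv import *
from h import *
from plant import r,eyes
plan([.5147,.0705,.070])
for n in ("scene","top"):
    im,d=eyes.snapshot(n); np.savez(f"{n}8.npz",im=im,d=d)
    cv2.imwrite(f"pics/{n}8.png",im[:,:,::-1])
a=np.load('top8.npz');b=np.load('scene8.npz')
crop(a['im'],280,150,380,230,7.5,'pics/topc16.png')
crop(b['im'],240,180,370,250,6,'pics/scenec16.png')
E
```

```text
at [0.5279 0.2742 0.25  ] t 27.52 d units [0.006 3.411 2.989]
tool yaw -0.0661 q [-0.58  0.66  0.04  1.68 -0.04  0.8  -2.16]
```

View pics/topc16.png

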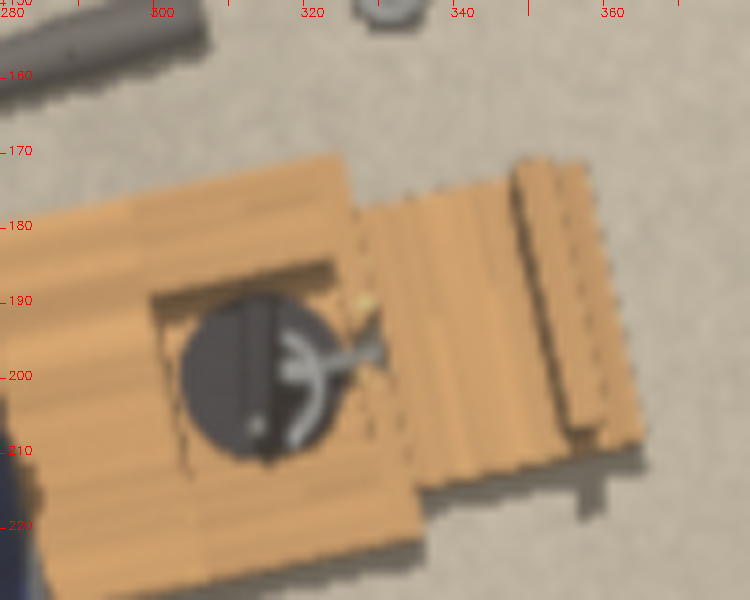

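View pics/scenec16.png

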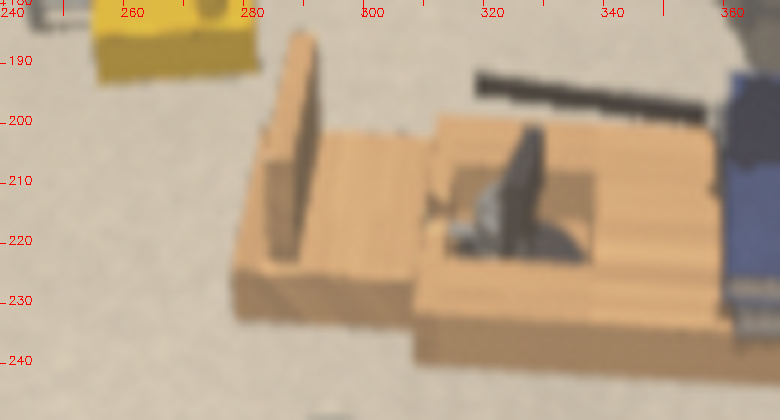

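View pics/top8.png

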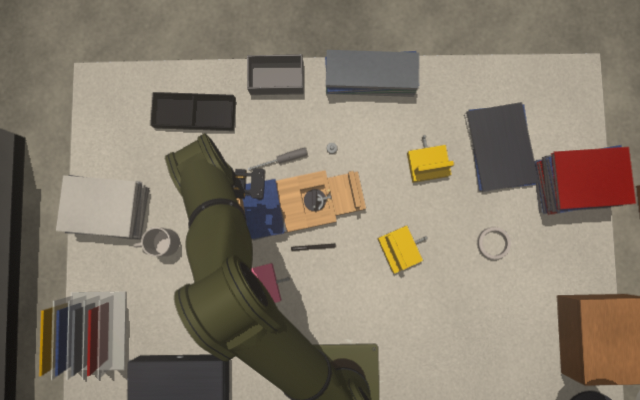

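```bash
python3 - <<'E'
from fit import *
from plant import r,eyes
M={n:eyes.camera_model(n) for n in('top','scene')}
T=lambda x,y:(280+x/7.5-.5,150+y/7.5-.5)
c=.075
st=[('top',(.075,-.048,.036),T(341,154)),('top',(-.075,-.048,.036),T(424,537)),('top',(.075,'0',.036),T(0,216)),('top',(-.075,'1',.036),T(100,600))]
be=[('top',(.055,0,.036),T(357,210)),('top',(-.055,0,.036),T(416,488)),('top',(-.055,-.09,.036),T(645,440)),('top',(.055,-.072,.036),T(514,175))]
s,_=fitpose(M,st,(.5,.07,.2),2); b,res=fitpose(M,be,(.53,0,.2)); d=b[:2]-s[:2]; q=np.array([[np.cos(s[2]),np.sin(s[2])],[-np.sin(s[2]),np.cos(s[2])]])
print(s.round(4),b.round(4),(q@d).round(4),b[2]-s[2],res.round(1).tolist())
print(r.get_state()['qd'].round(4))
E
```

```text
[0.5136 0.0731 0.1795 0.0855 0.0757] [0.5191 0.026  0.2074] [-0.0031 -0.0473] 0.027861280377264652 [[-1.0, 0.2], [-0.3, 0.5], [0.0, -0.1], [2.6, -0.7]]
[ 0.0311 -0.011   0.0242  0.0185  0.0017 -0.0002 -0.0013]
```

```bash
python3 -c "
from plant import r
print(r.finish_job())"
```

```text
the job is handed in; nothing more can be done
None
```

I slid the bookend up against the buffers with its stud in the open cam, then turned the cam clockwise by its wing to about 1.84 rad. I let go, backed off and handed the job in at about 27.6 s of the 72 s allowed; no verdict was reported.

**Tightness:** The turning torque stayed near 0.22–0.25 N m while the lips drew the bookend in. It then rose steeply to about 0.35 N m, measured by both the wrist moment and the last joint, and I stopped there. The clamping force between cam and stud could not be measured directly.

**Flushness:** In the last pictures the joint looks flush, with the stud held in the cam. My final fit from the top camera puts the bookend at y = −47 mm in the stand's frame (closed is −48 mm), so no gap within about 2 mm of error.

**Squareness:** The same fit gave 0.03 rad and −3 mm sideways. It includes one poor corner point, left out by 2.6 px, so I trust the squareness figure less.

**Bystanders:** The spare cam, marker, screwdriver, mug and tape roll look unmoved in the last top picture.

**What went wrong on the way:**
- The first two move calls were refused because rows lacked some keys; nothing moved.
- My first approach to the wing ran the last joint close to its limit, so I turned the gripper half a turn before gripping.
- The two cameras disagreed by about 5 mm in absolute position, so I worked from relative positions, which agreed.

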